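# Swap the packed switch for the one in the test nest and pack the transit box in layers

## Task

The wrong switch is in the open transit box: swap it with the other one, so that the chrome toggle unit ends upright in the flat steel test nest, lengthwise along it, and the khaki rocker unit ends upright on the middle of the box floor; the bare rubber mat is free for parking one of them meanwhile. Then finish packing the box in layers: seat the aluminium divider plate flat on the four corner blocks over the rocker unit, its grip rib up, and stand the amber glass cap on the divider beside the rib. Do not tip the glass cap over, leave the brass selector knob where it stands, and let go of everything.

Things in the scene. Friction and masses are not known exactly. Their poses are not given: they have to be found in the camera images.
- case: Fixed open olive transit box, outside 154 (x) x 130 (y) x 68 mm high, inside 144 x 120 mm, walls and floor 5 mm thick. A black rubber block, 24 x 24 mm, fills each inner corner, its top 50 mm above the origin. Origin: centre of the underside, on the bench; z up. The toggle unit starts on its floor, within 5 mm of central, its length roughly along the box's y.
- nest: Fixed dark steel test nest: flat tray 96 (x) x 72 (y) x 10 mm high, inner floor 5 mm above the origin, pocket 86 x 62 mm. A black terminal strip with brass studs, 16 x 50 mm, 22 mm high, stands at its +x end, outside the pocket. Origin: centre of the underside, on the bench; x is the length. The rocker unit starts in it, along x, within 5 mm of central.
- mat: Fixed bare black rubber mat, 110 (x) x 90 (y) x 3 mm, empty at the start; a free spot for parking. Origin: centre of the underside, on the bench.
- rocker: Loose khaki rocker switch unit, 64 (x) x 36 (y) mm, straight-sided black housing (58 mm long) with a khaki bezel 31 mm up and a khaki V-shaped rocker on it, 38 mm high overall, about 150 g. Grip across the 36 mm. Origin: centre of the underside; x along its length, z up.
- toggle: Loose chrome toggle unit, 66 (x) x 40 (y) mm, straight-sided grey housing (54 mm long) under a chrome plate whose top is 32 mm up, with a thin toggle stick in the middle, 58 mm high overall, about 200 g. Grip across the 40 mm. Origin: centre of the underside; x along its length, z up.
- divider: Loose bare aluminium divider plate, 128 (x) x 104 (y) x 5 mm, lying flat on the bench, with an upright grip rib in its middle: 12 mm thick (x), 50 mm long (y), top 33 mm above the underside; about 200 g. Fits in the box with 8 mm to spare on each side, its x along the box's x (either way round). Origin: centre of the underside; z up.
- cap: Loose amber glass annunciator cap with a steel foot ring, round, 36 mm across, straight-sided to 23 mm up and domed to 31 mm, about 60 g. Stands upright on the bench. Origin: centre of the underside; z up.
- knob: Loose brass flap selector knob, a bystander: disc 44 mm across with a bar grip 46 x 13 mm on it, 34 mm high. To be left where it stands. Origin: centre of the underside.
Mind the look-alikes: they are no part of the job. What is shaped like the nest but purple is not meant.

How it is judged (in metres and radians):
On the way, in this order (a step that is already met when the one before it is completed fails the run):
1. the rocker unit lies upright and released on the middle of the box floor (x of rocker in the frame of case between -0.018 and 0.018 m and y of rocker in the frame of case between -0.018 and 0.018 m and z of rocker in the frame of case between 0.002 and 0.009 m and angle between rocker's own z axis and vertical below 0.08 rad and contact force between rocker and the fingers below 0.3 N), for 0.2 s.
2. the divider is seated and released on the corner blocks over the rocker unit (x of rocker in the frame of case between -0.018 and 0.018 m and y of rocker in the frame of case between -0.018 and 0.018 m and z of rocker in the frame of case between 0.002 and 0.009 m and angle between each of rocker, divider's own z axis and vertical below 0.08 rad and x of divider in the frame of case between -0.012 and 0.012 m and y of divider in the frame of case between -0.012 and 0.012 m and z of divider in the frame of case between 0.045 and 0.055 m and contact force between divider and the fingers below 0.3 N), for 0.2 s.
3. the glass cap stands released on the seated divider (x of divider in the frame of case between -0.012 and 0.012 m and y of divider in the frame of case between -0.012 and 0.012 m and z of divider in the frame of case between 0.045 and 0.055 m and angle between divider's own z axis and vertical below 0.08 rad and (x of cap in the frame of divider between 0.02 and 0.052 m or x of cap in the frame of divider between -0.052 and -0.02 m) and y of cap in the frame of divider between -0.04 and 0.04 m and z of cap in the frame of divider between 0.002 and 0.009 m and angle between cap's own z axis and vertical below 0.1 rad and contact force between cap and the fingers below 0.3 N), for 0.2 s.
At the end, for the whole second after the job is handed in: Upright, released, at rest: rocker on the box floor within 18 mm of its middle per axis; toggle on the nest floor within 13 mm, 0.3 rad; divider on the blocks within 12 mm; cap on the divider, 20 to 52 mm from the rib, within 40 mm along it. Knob within 20 mm of its start (all of step 1 and all of step 3 and x of toggle in the frame of nest between -0.013 and 0.013 m and y of toggle in the frame of nest between -0.013 and 0.013 m and z of toggle in the frame of nest between 0.002 and 0.009 m and angle between toggle's own z axis and vertical below 0.08 rad and angle between the x axis of toggle and the x axis of nest, either way round below 0.3 rad and linear speed of each of rocker, toggle, divider, cap below 0.02 m/s and angular speed of each of rocker, toggle, divider, cap below 0.2 rad/s and contact force between each of toggle, divider and the fingers below 0.3 N and distance of knob from where it was at the start of the episode below 0.02 m); the robot touches nothing.
It fails at once if the glass cap is tipped over (more than 0.7 rad) (angle between cap's own z axis and vertical above 0.7 rad).
It fails at once if the brass knob is pushed more than 20 mm away (distance of knob from where it was at the start of the episode above 0.02 m).
It also fails if it takes over 141 s, if anything falls off the work surface, if the arm or the gripper's body presses on something with over 40 N, if the wrist force passes 120 N, or if a joint passes its speed limit or range.

## Robot

A 6-joint arm with a two-finger parallel gripper is mounted at the origin on the work surface. World frame = base frame: x ahead of the robot, y to its left, z up, the work surface at z = 0. Lengths are in m, angles in degrees, forces in N, time in s.
With the tool pointing down it reaches from about 0.35 to 0.875 m from the base axis. Payload 4.2 kg.
Tool frame: the origin (TCP) lies midway between the tips of the shut fingers; the grasp point (between the pads) lies 19 mm behind it; z points along the fingers, y is the line along which they close (so a half turn about z gives the same grasp; the last joint's range is limited). The gripper opens to 87 mm and grips with 3 to 60 N. Pads are 19 mm wide; open, the fingers measure 117 mm over their backs; the gripper's body (75 mm by 190 mm) begins 51 mm behind the grasp point.
Start: joints at [84.832, 22.042, 0.453, 0, -68.411, -14.817], TCP at [0.214, 0.587, 0.223] pointing down, gripper open.
Joint ranges: [-179.83, 179.83], [-69.29, 118.12], [-61.27, 80.66], [-181.25, 117.63], [-171.15, -9.14], [-177.46, 177.46]. Speed limits (degrees/s): [159.86, 159.86, 180, 180, 180, 180].

## Interface

Orientations are given as a 3x3 rotation matrix whose columns are the frame's x, y, z axes.
In Python, from station import * gives the robot as it stands. The module is installed in compiled form; this text tells all that it offers.
- The arm moves only by the tool servo_tool, never from a script. Its argument "deltas" is a list of rows, each an object of numbers: "tx", "ty", "tz": the shift along the tool's x, y, z in mm; "ax", "ay", "az": the turn, a rotation vector about the tool's x, y, z in rad; "claw": the finger opening in mm, from 0 to 87. In form: [{"tx": .., "ty": .., "tz": .., "ax": .., "ay": .., "az": .., "claw": ..}, ...]. A call has 1 to 12 rows; each row is the pose to reach, as a shift and turn from the pose commanded when the call began, along the tool's axes at that moment; what a row does not reach only later rows make up. A row lasts 1/12 s, in which the tool goes at most 41.7 mm and 7.16 degrees, less where a joint would pass 70% of its speed; a pose out of reach is approached as far as the arm can. A call with a gripper value outside its range is refused whole. The fingers move at their own pace and stop on an object; the grip force is fixed at half the most. Time passes only in rows, so rows that repeat a pose let the fingers close. It gives the time, the measured TCP pose, the force, the opening and the grip force at its end, in the units of the state.
- sense(): the state, without advancing time (a new reading comes with each control period).
- capture(name): name is "scene" or "top"; returns the picture (384x512x3 uint8, blue, green, red); there is no depth.
- calibration(name): a dict with "fx", "fy", "cx", "cy" (pixels), "cam_to_world" (4x4, takes a point from camera to world coordinates). Camera axes: x right, y down, z forward; pixel columns grow to the right and rows downward; lengths in m; the calibration is good to about 2 mm. A picture is of the moment at which its call begins. calibration takes no time and is no camera call.
- finish_job(): hands the job in; it is judged then, once.
Trained networks look in the newest picture that a camera, given by its name, has taken for a name from the list of things; names that differ only in an ending like _2 or _b are one class to them, and where a whole thing is asked for, a point or a joint stands for the part that bears it (a point fixed in the world has none). Each returns a list of dicts, best first, with "confidence" (0 to 1); they miss things now and then, are a little off and sometimes report something else, mostly with a low value. They report only what shows in the picture. A call takes as long as a camera call. They do not tell look-alikes from the thing itself.
- recognise(label, camera): "xyz" ([x, y, z] in m, in the coordinates of the camera as it stood for that picture, good to about 4 mm: the middle of the surface that is visible of it).
- trace(label, camera): "mask" (384x512 bool, what is visible of it).
The state is a dict: "time_s": time; "joints": joint angles; "joint_velocities": joint speeds; "effort": joint torques, N m; "tcp_pos": TCP position; "ee_rot": TCP orientation; "wrist_force": force on the tool from outside, world axes, zero at the start; "moment": the same for the moment, N m; "gripper_width": opening from 0.0 (shut) to 1.0 (fully open); "gripper_force": force on a finger pad.
Only numpy, scipy, OpenCV 4.12 (cv2) and the standard library are available. Lean on these libraries where they do the work, as an engineer would, in place of code of your own. Each camera call takes 0.05 s, during which the arm holds its last target. There are 200 camera calls.

## Working session

There is one attempt and no reset: what is moved stays moved. The work goes in short steps, Python scripts to look and compute and a tool call to move; the robot and the scene stay as the last step left them, time stands still between calls to the robot, and variables do not carry over. Pictures are saved under pics/ and viewed, at most 14 in all, crops included, and the job is handed in when it is done.

Besides the shell and the picture viewer there is one more tool, called after "Request:" by a JSON object that holds its "op" and its "data", one argument or row to a line. servo_tool: Moves the arm, as the interface text tells. Its arguments: {"type":"object","properties":{"deltas":{"type":"array","items":{"type":"object","properties":{"tx":{"type":"number"},"ty":{"type":"number"},"tz":{"type":"number"},"ax":{"type":"number"},"ay":{"type":"number"},"az":{"type":"number"},"claw":{"type":"number"}}}}},"required":["deltas"]}

```bash
mkdir -p pics; cat > h.py <<'E'
import numpy as np, cv2
from station import *
def w(p,cam):
    T=np.array(calibration(cam)["cam_to_world"]); return T[:3,:3]@np.array(p)+T[:3,3]
def proj(p,cam):
    c=calibration(cam);T=np.array(c["cam_to_world"]);q=T[:3,:3].T@(np.array(p)-T[:3,3])
    return np.array([c["fx"]*q[0]/q[2]+c["cx"],c["fy"]*q[1]/q[2]+c["cy"]])
def unproj(uv,z,cam):
    c=calibration(cam);T=np.array(c["cam_to_world"])
    d=T[:3,:3]@np.array([(uv[0]-c["cx"])/c["fx"],(uv[1]-c["cy"])/c["fy"],1.]);o=T[:3,3]
    return o+d*(z-o[2])/d[2]
def maskrect(m,z,cam):
    "min-area rect of mask pixels projected to height z: centre, size, angle deg"
    ys,xs=np.nonzero(m); P=np.array([unproj((x,y),z,cam)[:2] for x,y in zip(xs,ys)])
    (c,s,a)=cv2.minAreaRect((P*1000).astype(np.float32)); return np.round(c,1),np.round(s,1),round(a,1)
E
cat > a.py <<'E'
from h import *
for c in ("scene","top"):
    im=capture(c); cv2.imwrite(f"pics/{c}0.png",im)
    k=calibration(c); print(c,k["fx"],k["cx"],k["cy"],np.round(k["cam_to_world"],3).tolist())
    for l in "case nest mat rocker toggle divider cap knob".split():
        for d in recognise(l,c)[:4]:
            p=w(d["xyz"],c); print(c,l,round(d["confidence"],2),np.round(p,3),np.round(proj(p,c)))
s=sense(); print(s)
E
python3 a.py
```

```text
scene 351.5374231677303 253.6237681463406 186.97755580893164 [[0.282, 0.654, -0.701, 1.131], [0.959, -0.193, 0.206, -0.152], [-0.0, -0.731, -0.682, 0.693], [0.0, 0.0, 0.0, 1.0]]
scene case 0.58 [ 0.602 -0.106  0.039] [209. 239.]
scene nest 0.95 [0.286 0.212 0.007] [288. 149.]
scene nest 0.86 [0.637 0.466 0.001] [422. 211.]
scene nest 0.75 [0.642 0.26  0.004] [354. 228.]
scene nest 0.65 [0.633 0.093 0.006] [292. 239.]
scene mat 0.57 [ 0.474 -0.347  0.006] [107. 230.]
scene rocker 0.95 [0.619 0.095 0.036] [291. 227.]
scene toggle 0.55 [ 0.628 -0.1    0.038] [214. 247.]
scene knob 0.74 [0.432 0.008 0.02 ] [238. 188.]
top 388.05693739509974 253.7932530365863 189.43070448133395 [[-0.013, -0.994, 0.113, 0.327], [-1.0, 0.016, 0.025, 0.029], [-0.026, -0.112, -0.993, 1.308], [0.0, 0.0, 0.0, 1.0]]
top case 0.84 [ 0.617 -0.106  0.005] [302. 147.]
top nest 0.93 [0.632 0.466 0.007] [136. 146.]
top nest 0.88 [0.606 0.109 0.008] [239. 152.]
top nest 0.87 [0.638 0.261 0.007] [195. 143.]
top nest 0.78 [0.287 0.215 0.002] [208. 246.]
top mat 0.56 [ 0.467 -0.345  0.002] [375. 190.]
top rocker 0.71 [0.5
[... 236 characters left out ...]
097803e+01, -1.48186007e+01]), 'joint_velocities': array([ 0.01663807, -0.0599325 ,  0.00330133, -0.0148033 , -0.02518177,
       -0.07838578]), 'effort': array([-2.24497790e-04, -3.90451920e+01,  1.87622595e+01,  4.22416627e+00,
        1.54963369e-02, -2.88535045e-05]), 'tcp_pos': array([0.21357097, 0.58736978, 0.22254702]), 'ee_rot': array([[ 9.39776664e-01, -3.41789148e-01,  5.04929815e-06],
       [-3.41789148e-01, -9.39776664e-01,  1.79387773e-05],
       [-1.38606684e-06, -1.85842396e-05, -1.00000000e+00]]), 'wrist_force': array([ 0.28549893, -0.34214123,  0.24095558]), 'moment': array([-0.01933076, -0.02416867, -0.06632811]), 'gripper_force': 0.0, 'gripper_width': 1.0019627835393174}
```

```bash
python3 -c "
import cv2
a=cv2.imread('pics/top0.png');cv2.imwrite('pics/t1.png',cv2.resize(a[90:290,90:440],None,fx=2.28,fy=2.28,interpolation=2))
b=cv2.imread('pics/scene0.png');cv2.imwrite('pics/s1.png',cv2.resize(b,(800,600),interpolation=2))"
```

```text
(no output)
```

View pics/t1.png

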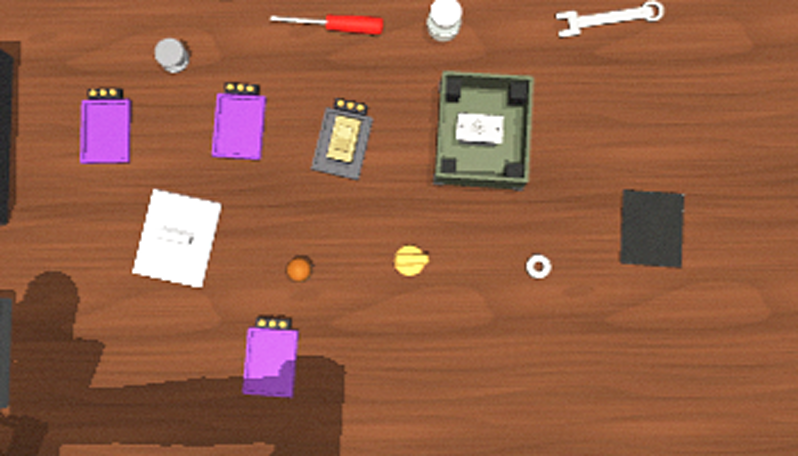

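View pics/s1.png

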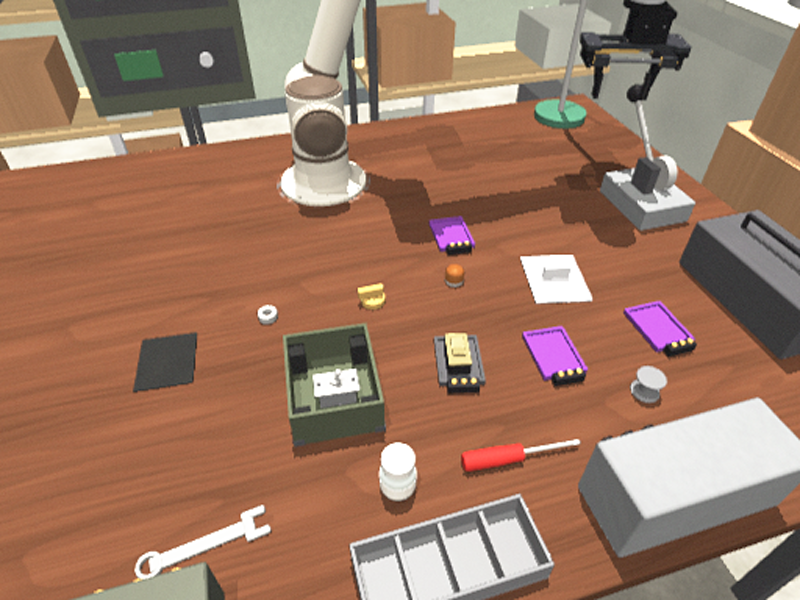

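Candidates shaped like the nest, in top-image pixels:
- Purple trays at (136,146), (195,143) and (208,246) are look-alikes.
- The dark steel tray at (239,152) holds the khaki rocker and matches the description, so that one is the nest.

The other things in the top image:
- Box at (302,147)
- Mat at (375,190)
- Divider at (167,194)
- Amber cap at (221,208)
- Knob at (270,204)

The white ring at (326,207), the white jar and the grey knob at (165,114) play no part. I'll confirm the nest in a crop and fit the poses.

```bash
cat > fit.py <<'E'
from h import *
from scipy.optimize import minimize
SH=dict(case=[(154,130,0,68)],nest=[(96,72,0,10)],mat=[(110,90,0,3)],divider=[(128,104,0,5)],rocker=[(64,36,27,31),(58,34,0,31)],cap=None,knob=None,toggle=[(66,40,28,32)])
def pts(lab,x,y,a,z0):
    P=[]
    if lab=="cap":
        t=np.linspace(0,2*np.pi,24); 
        for r,z in ((18,0),(18,23),(14,28),(7,31)): P+=[(r*np.cos(k),r*np.sin(k),z) for k in t]
    else:
        for lx,ly,za,zb in SH[lab]: P+=[(sx*lx/2,sy*ly/2,z) for sx in(-1,1) for sy in(-1,1) for z in(za,zb)]
    P=np.array(P,float)/1000; c,s=np.cos(a),np.sin(a)
    return np.c_[x+c*P[:,0]-s*P[:,1],y+s*P[:,0]+c*P[:,1],P[:,2]+z0]
def fit(lab,masks,p0,z0=0.):
    S=4
    up={c:cv2.resize(m.astype(np.uint8),None,fx=S,fy=S,interpolation=1)>0 for c,m in masks.items()}
    def cost(q):
        t=0
        for c,m in up.items():
            uv=np.array([proj(p,c) for p in pts(lab,q[0]/100,q[1]/100,q[2]/10,z0)])
            h=cv2.convexHull(np.float32((uv+.5)*S-.5)).reshape(-1,2); r=np.zeros(m.shape,np.uint8)
            cv2.fillConvexPoly(r,np.int32(np.round(h*16)),1,shift=4); r=r>0
            t+=1-(r&m).sum()/max((r|m).sum(),1)
        return t/len(up)
    best=min((minimize(cost,[p0[0]*100,p0[1]*100,a*10],method="Nelder-Mead",options=dict(initial_simplex=np.array([p0[0]*100,p0[1]*100,a*10])+np.array([[0,0,0],[.6,0,0],[0,.6,0],[0,0,1.]]),maxiter=150)) for a in p0[2]),key=lambda r:r.fun)
    return np.round([best.x[0]/100,best.x[1]/100,np.degrees(best.x[2]/10),1-best.fun],4)
E
cat > b.py <<'E'
from fit import *
for c in ("scene","top"): capture(c)
im={c:cv2.imread(f"pics/{c}0.png") for c in("scene","top")}
G=dict(case=(.61,-.105,[0,.1]),nest=(.62,.1,[-.3,0]),mat=(.468,-.346,[0,.1]),divider=(.46,.36,[-.3,0,.3]),rocker=(.61,.1,[-.3,0]),cap=(.42,.17,[0]))
for l,g in G.items():
    M={}
    for c in ("scene","top"):
        D=[d for d in trace(l,c) if d["mask"].any()]
        e=proj((g[0],g[1],.01),c)
        D=[d for d in D if np.hypot(*(np.argwhere(d["mask"]).mean(0)[::-1]-e))<15]
        if D: M[c]=D[0]["mask"]
    if l=="cap" and len(M)<2:
        for c in im:
            h=cv2.cvtColor(im[c],cv2.COLOR_BGR2HSV); u,v=proj((g[0],g[1],.01),c).astype(int)
            m=(h[...,1]>170)&(h[...,2]>110)&(h[...,0]<18); k=np.zeros_like(m);k[v-12:v+12,u-12:u+12]=1; M.setdefault(c,m&k)
    for c in M: print(l,c,M[c].sum(),fit(l,{c:M[c]},g))
    if len(M)==2: print(l,"both",fit(l,M,g))
for l,u,v,z in(("toggle",299,146,.037),("divider",167,194,.005)):
    h=cv2.cvtColor(im["top"],cv2.COLOR_BGR2HSV);m=(h[...,1]<60)&(h[...,2]>150);k=np.zeros_like(m);k[v-25:v+25,u-25:u+25]=1
    print(l,"colour",maskrect(m&k,z,"top"))
cv2.imwrite("pics/c1.png",cv2.resize(im["top"][120:220,205:345],None,fx=5.5,fy=5.5,interpolation=cv2.INTER_CUBIC))
E
python3 b.py
```

```text
case scene 3456 [ 0.6109 -0.1006 -4.5685  0.8268]Traceback (most recent call last):
  File "b.py", line 16, in <module>
    for c in M: print(l,c,M[c].sum(),fit(l,{c:M[c]},g))
                                     ~~~^^^^^^^^^^^^^^
  File "fit.py", line 24, in fit
    best=min((minimize(cost,[p0[0]*100,p0[1]*100,a*10],method="Nelder-Mead",options=dict(initial_simplex=np.array([p0[0]*100,p0[1]*100,a*10])+np.array([[0,0,0],[.6,0,0],[0,.6,0],[0,0,1.]]),maxiter=150)) for a in p0[2]),key=lambda r:r.fun)
  File "fit.py", line 24, in <genexpr>
    best=min((minimize(cost,[p0[0]*100,p0[1]*100,a*10],method="Nelder-Mead",options=dict(initial_simplex=np.array([p0[0]*100,p0[1]*100,a*10])+np.array([[0,0,0],[.6,0,0],[0,.6,0],[0,0,1.]]),maxiter=150)) for a in p0[2]),key=lambda r:r.fun)
              ~~~~~~~~^^^^^^^^^^^^^^^^^^^^^^^^^^^^^^^^^^^^^^^^^^^^^^^^^^^^^^^^^^^^^^^^^^^^^^^^^^^^^^^^^^^^^^^^^^^^^^^^^^^^^^^^^^^^^^^^^^^^^^^^^^^^^^^^^^^^^^^^^^^^^^^^^^^^^^^^^^^^^^^^^^^^^^^^^^^^^^^^^^^^
    res = _minimize_neldermead(fun, x0, args, callback, bounds=bounds,
                               **options)
    fxr = func(xr)
    fx = function(np.copy(x), *(wrapper_args + args))
  File "fit.py", line 19, in cost
    uv=np.array([proj(p,c) for p in pts(lab,q[0]/100,q[1]/100,q[2]/10,z0)])
                 ~~~~^^^^^
  File "h.py", line 6, in proj
    c=calibration(cam);T=np.array(c["cam_to_world"]);q=T[:3,:3].T@(np.array(p)-T[:3,3])
ValueError: time passes only in moves, steps and waits
```

```bash
python3 - <<'E'
s=open('h.py').read()
s=s.replace("from station import *","from station import *\nimport functools,station\ncalibration=functools.lru_cache(None)(station.calibration)")
open('h.py','w').write(s)
s=open('fit.py').read()
s=s.replace("    def cost(q)","""    for c in up:
        p=cv2.findNonZero(up[c].astype(np.uint8)); r=np.zeros(up[c].shape,np.uint8); cv2.fillConvexPoly(r,cv2.convexHull(p),1); up[c]=r>0
    def cost(q)""")
open('fit.py','w').write(s)
E
python3 b.py
```

```text
case scene 3625 [ 0.6143 -0.1015 -4.8323  0.9607]
case top 1828 [ 0.6111 -0.0999 -4.2409  0.9413]
case both [ 0.612  -0.1008 -4.8353  0.9474]
nest scene 647 [  0.607    0.1063 -13.9838   0.871 ]
mat scene 1163 [ 0.4669 -0.3485 -4.7483  0.9733]
mat top 840 [ 0.4679 -0.3475 -4.4572  0.9541]
mat both [ 0.4674 -0.3483 -4.0317  0.9586]
divider scene 1058 [  0.4661   0.3564 -14.0314   0.9642]
divider top 1166 [  0.4642   0.3563 -12.1027   0.9477]
divider both [  0.4648   0.3561 -12.9925   0.9512]
rocker scene 387 [  0.5989   0.105  -15.9739   0.9366]
rocker top 219 [  0.6052   0.1052 -15.4885   0.8994]
rocker both [  0.6026   0.1036 -15.6974   0.8791]
cap scene 168 [0.4153 0.1716 1.1551 0.9007]
cap top 87 [0.4135 0.1719 2.3509 0.7608]
cap both [0.4146 0.1722 2.8624 0.8267]
toggle colour (array([ 618. , -103.3]), array([129.9, 154.9]), 85.4)
divider colour (array([464. , 354.8]), array([106.1, 128.9]), 76.8)
```

View pics/c1.png

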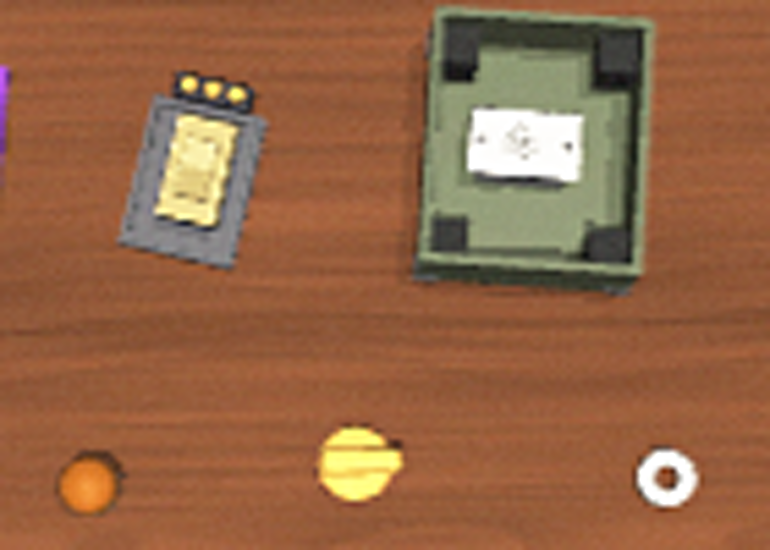

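The dark steel tray at crop (193,182) holds the khaki rocker and has brass studs at its +x end, so it is the nest. In the box, the chrome plate is at crop (525,145). I'll get exact corners for both and work out the first move.

```bash
cat >> h.py <<'E'
def go(tx,ty,tz,a,ref=None):
    "deltas (mm, rad) from current pose (or ref=(x,y,z,a deg)) to TCP pose; a = world yaw of tool x"
    if ref is None:
        s=sense(); p=s["tcp_pos"]; R=s["ee_rot"]; a0=np.degrees(np.arctan2(R[1,0],R[0,0]))
        print("now",np.round(p,4),"a",round(a0,2),"tilt",np.round(R[:2,2],4),"q6",round(s["joints"][5],1))
    else: p=np.array(ref[:3]);a0=ref[3]
    c,s_=np.cos(np.radians(a0)),np.sin(np.radians(a0)); d=(np.array([tx,ty,tz])-p)*1000
    da=(a-a0+180)%360-180
    print("-> tx %.1f ty %.1f tz %.1f az %.3f"%(c*d[0]+s_*d[1], s_*d[0]-c*d[1], -d[2], -np.radians(da)))
E
python3 - <<'E'
from h import *
def quad(n,P,z):
    W=np.array([unproj(((u+.5)/5.5-.5+205,(v+.5)/5.5-.5+120),z,"top")[:2] for u,v in P])
    l=(W[0]+W[1]-W[2]-W[3])/2; w_=(W[0]+W[3]-W[1]-W[2])/2
    print(n,np.round(W.mean(0),4),"len",np.round(np.hypot(*l),3),"ang",np.round(np.degrees(np.arctan2(l[1],l[0])),1),"wid",np.round(np.hypot(*w_),3),np.round(np.degrees(np.arctan2(w_[1],w_[0])),1))
quad("nest",[(155,95),(268,118),(234,268),(120,242)],.01)
quad("rocker",[(180,112),(240,125),(215,227),(155,215)],.036)
quad("toggle",[(467,108),(583,112),(580,180),(467,176)],.037)
quad("case",[(435,8),(653,20),(642,275),(415,268)],.068)
go(.612,-.101,.22,-93.5)
E
```

```text
nest [0.6021 0.1067] len 0.096 ang -13.4 wid 0.072 76.6
rocker [0.6032 0.1031] len 0.065 ang -14.0 wid 0.037 77.0
toggle [ 0.6152 -0.095 ] len 0.042 ang -2.7 wid 0.069 86.9
case [ 0.6093 -0.0991] len 0.155 ang -4.9 wid 0.131 86.4
now [0.2136 0.5874 0.2225] a -19.98 tilt [ 0. -0.] q6 -14.8
-> tx 609.7 ty 510.8 tz 2.5 az 1.283
```

Request:
{"op": "servo_tool", "data": {
  "deltas": [
    {"tx": 35,"ty": 29,"az": 0.07},
    {"tx": 70,"ty": 58,"az": 0.15},
    {"tx": 105,"ty": 87,"az": 0.22},
    {"tx": 140,"ty": 116,"az": 0.29},
    {"tx": 170,"ty": 141,"az": 0.36},
    {"tx": 200,"ty": 165,"az": 0.43},
    {"tx": 230,"ty": 190,"az": 0.5},
    {"tx": 260,"ty": 215,"az": 0.57},
    {"tx": 290,"ty": 240,"az": 0.64},
    {"tx": 320,"ty": 265,"az": 0.71},
    {"tx": 350,"ty": 290,"az": 0.78},
    {"tx": 380,"ty": 314,"az": 0.85}
  ]
}}

```text
schema error: expected keys tx, ty, tz, ax, ay, az, claw
```

```bash
python3 -c "
from h import *
go(.615,-.096,.16,-93); print(sense()['time_s'])"
```

```text
now [0.2136 0.5874 0.2225] a -19.98 tilt [ 0. -0.] q6 -14.8
-> tx 610.8 ty 505.0 tz 62.5 az 1.274
1.8
```

Request:
{"op": "servo_tool", "data": {
  "deltas": [
    {"tx": 35,"ty": 29,"tz": 0,"ax": 0,"ay": 0,"az": 0.07,"claw": 87},
    {"tx": 70,"ty": 58,"tz": 0,"ax": 0,"ay": 0,"az": 0.15,"claw": 87},
    {"tx": 105,"ty": 87,"tz": 0,"ax": 0,"ay": 0,"az": 0.22,"claw": 87},
    {"tx": 137,"ty": 113,"tz": 0,"ax": 0,"ay": 0,"az": 0.29,"claw": 87},
    {"tx": 169,"ty": 139,"tz": 0,"ax": 0,"ay": 0,"az": 0.36,"claw": 87},
    {"tx": 200,"ty": 165,"tz": 0,"ax": 0,"ay": 0,"az": 0.43,"claw": 87},
    {"tx": 230,"ty": 190,"tz": 0,"ax": 0,"ay": 0,"az": 0.5,"claw": 87},
    {"tx": 260,"ty": 215,"tz": 0,"ax": 0,"ay": 0,"az": 0.57,"claw": 87},
    {"tx": 290,"ty": 240,"tz": 0,"ax": 0,"ay": 0,"az": 0.64,"claw": 87},
    {"tx": 320,"ty": 265,"tz": 0,"ax": 0,"ay": 0,"az": 0.71,"claw": 87},
    {"tx": 350,"ty": 290,"tz": 0,"ax": 0,"ay": 0,"az": 0.78,"claw": 87},
    {"tx": 380,"ty": 314,"tz": 0,"ax": 0,"ay": 0,"az": 0.85,"claw": 87}
  ]
}}

```text
time_s: 2.8
tcp_pos: [0.464, 0.1605, 0.223]
ee_rot: [[0.36, -0.933, 0.001], [-0.933, -0.36, 0.001], [-0.0, -0.001, -1.0]]
wrist_force: [-0.1, -0.0, -0.4]
gripper_width: 0.998
gripper_force: 0.0
```

```bash
python3 -c "
from h import *
go(.615,-.096,.16,-93); print(sense()['time_s'])"
```

```text
now [0.464  0.1605 0.223 ] a -68.88 tilt [0.0008 0.0006] q6 -17.0
-> tx 293.7 ty -48.5 tz 63.0 az 0.421
2.8
```

Request:
{"op": "servo_tool", "data": {
  "deltas": [
    {"tx": 36,"ty": -6,"tz": 0,"ax": 0,"ay": 0,"az": 0.05,"claw": 87},
    {"tx": 72,"ty": -12,"tz": 0,"ax": 0,"ay": 0,"az": 0.1,"claw": 87},
    {"tx": 108,"ty": -18,"tz": 0,"ax": 0,"ay": 0,"az": 0.16,"claw": 87},
    {"tx": 144,"ty": -24,"tz": 0,"ax": 0,"ay": 0,"az": 0.22,"claw": 87},
    {"tx": 180,"ty": -30,"tz": 0,"ax": 0,"ay": 0,"az": 0.27,"claw": 87},
    {"tx": 216,"ty": -36,"tz": 5,"ax": 0,"ay": 0,"az": 0.32,"claw": 87},
    {"tx": 246,"ty": -41,"tz": 15,"ax": 0,"ay": 0,"az": 0.37,"claw": 87},
    {"tx": 272,"ty": -46,"tz": 30,"ax": 0,"ay": 0,"az": 0.42,"claw": 87},
    {"tx": 288,"ty": -48,"tz": 50,"ax": 0,"ay": 0,"az": 0.42,"claw": 87},
    {"tx": 293,"ty": -49,"tz": 60,"ax": 0,"ay": 0,"az": 0.42,"claw": 87},
    {"tx": 293,"ty": -49,"tz": 63,"ax": 0,"ay": 0,"az": 0.42,"claw": 87}
  ]
}}

```text
time_s: 3.72
tcp_pos: [0.6145, -0.0938, 0.1567]
ee_rot: [[-0.05, -0.999, -0.005], [-0.999, 0.05, -0.0], [0.0, 0.005, -1.0]]
wrist_force: [0.1, 0.2, 0.0]
gripper_width: 1.0
gripper_force: 0.0
```

```bash
python3 -c "
from h import *
go(.615,-.096,.015,-93)
im=capture('scene'); cv2.imwrite('pics/s2.png',cv2.resize(im[140:330,120:370],None,fx=3.1,fy=3.1,interpolation=2))"
```

```text
now [ 0.6145 -0.0938  0.1567] a -92.88 tilt [-0.0049 -0.    ] q6 -9.1
-> tx 2.1 ty -0.6 tz 141.7 az 0.002
```

View pics/s2.png

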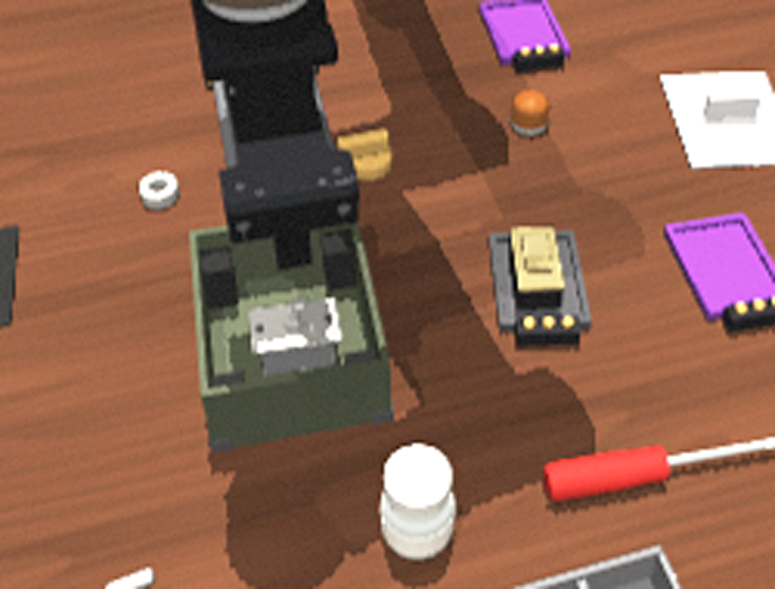

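The gripper is above the box and its near finger tip shows at crop (292,262). The chrome plate is at crop (295,326), so I'll cross-check that against the scene camera.

```bash
python3 -c "
from h import *
print(unproj((295/3.1+120,326/3.1+140),.037,'scene'), (proj((.66,-.094,.157),'scene')-[120,140])*3.1)"
```

```text
[ 0.62160506 -0.095299    0.037     ] [295.29991067 256.8750773 ]
```

Request:
{"op": "servo_tool", "data": {
  "deltas": [
    {"tx": 1,"ty": -1,"tz": 15,"ax": 0,"ay": 0,"az": 0,"claw": 87},
    {"tx": 2,"ty": -1,"tz": 35,"ax": 0,"ay": 0,"az": 0,"claw": 87},
    {"tx": 2,"ty": -1,"tz": 55,"ax": 0,"ay": 0,"az": 0,"claw": 87},
    {"tx": 2,"ty": -1,"tz": 72,"ax": 0,"ay": 0,"az": 0,"claw": 87},
    {"tx": 2,"ty": -1,"tz": 80,"ax": 0,"ay": 0,"az": 0,"claw": 87},
    {"tx": 2,"ty": -1,"tz": 80,"ax": 0,"ay": 0,"az": 0,"claw": 87}
  ]
}}

```text
time_s: 4.27
tcp_pos: [0.6155, -0.0937, 0.0788]
ee_rot: [[-0.046, -0.999, -0.002], [-0.999, 0.046, -0.0], [0.0, 0.002, -1.0]]
wrist_force: [-0.7, -0.1, 0.7]
gripper_width: 1.001
gripper_force: 0.0
```

Request:
{"op": "servo_tool", "data": {
  "deltas": [
    {"tx": 1,"ty": -1,"tz": 15,"ax": 0,"ay": 0,"az": 0,"claw": 87},
    {"tx": 1,"ty": -1,"tz": 32,"ax": 0,"ay": 0,"az": 0,"claw": 87},
    {"tx": 1,"ty": -1,"tz": 50,"ax": 0,"ay": 0,"az": 0,"claw": 87},
    {"tx": 1,"ty": -1,"tz": 60,"ax": 0,"ay": 0,"az": 0,"claw": 87},
    {"tx": 1,"ty": -1,"tz": 64,"ax": 0,"ay": 0,"az": 0,"claw": 87},
    {"tx": 1,"ty": -1,"tz": 64,"ax": 0,"ay": 0,"az": 0,"claw": 87},
    {"tx": 1,"ty": -1,"tz": 64,"ax": 0,"ay": 0,"az": 0,"claw": 25},
    {"tx": 1,"ty": -1,"tz": 64,"ax": 0,"ay": 0,"az": 0,"claw": 25},
    {"tx": 1,"ty": -1,"tz": 64,"ax": 0,"ay": 0,"az": 0,"claw": 25},
    {"tx": 1,"ty": -1,"tz": 64,"ax": 0,"ay": 0,"az": 0,"claw": 25},
    {"tx": 1,"ty": -1,"tz": 64,"ax": 0,"ay": 0,"az": 0,"claw": 25},
    {"tx": 1,"ty": -1,"tz": 64,"ax": 0,"ay": 0,"az": 0,"claw": 25}
  ]
}}

```text
time_s: 5.27
tcp_pos: [0.6175, -0.0959, 0.0159]
ee_rot: [[-0.048, -0.999, 0.001], [-0.999, 0.048, 0.0], [-0.0, -0.001, -1.0]]
wrist_force: [0.3, -0.8, -0.1]
gripper_width: 0.63
gripper_force: 0.0
```

Request:
{"op": "servo_tool", "data": {
  "deltas": [
    {"tx": 0,"ty": 0,"tz": 0,"ax": 0,"ay": 0,"az": 0,"claw": 25},
    {"tx": 0,"ty": 0,"tz": 0,"ax": 0,"ay": 0,"az": 0,"claw": 25},
    {"tx": 0,"ty": 0,"tz": 0,"ax": 0,"ay": 0,"az": 0,"claw": 25},
    {"tx": 0,"ty": 0,"tz": 0,"ax": 0,"ay": 0,"az": 0,"claw": 25},
    {"tx": 0,"ty": 0,"tz": 0,"ax": 0,"ay": 0,"az": 0,"claw": 25},
    {"tx": 0,"ty": 0,"tz": 0,"ax": 0,"ay": 0,"az": 0,"claw": 25}
  ]
}}

```text
time_s: 5.77
tcp_pos: [0.6172, -0.0959, 0.0156]
ee_rot: [[-0.048, -0.999, -0.0], [-0.999, 0.048, -0.0], [0.0, 0.0, -1.0]]
wrist_force: [-0.9, 0.4, 1.2]
gripper_width: 0.462
gripper_force: 29.7
```

```bash
python3 -c "
from h import *
go(.615,-.096,.16,-93); go(.467,-.348,.16,-94,(.617,-.096,.16,-93)); go(.467,-.348,.03,-94,(.617,-.096,.16,-93))"
```

```text
now [ 0.6172 -0.0959  0.0156] a -92.75 tilt [-0.0003 -0.0001] q6 -8.7
-> tx 0.2 ty 2.2 tz -144.4 az 0.004
-> tx 259.5 ty 136.6 tz -0.0 az 0.017
-> tx 259.5 ty 136.6 tz 130.0 az 0.017
```

Request:
{"op": "servo_tool", "data": {
  "deltas": [
    {"tx": 0,"ty": 0,"tz": -8,"ax": 0,"ay": 0,"az": 0,"claw": 25},
    {"tx": 0,"ty": 0,"tz": -25,"ax": 0,"ay": 0,"az": 0,"claw": 25},
    {"tx": 0,"ty": 0,"tz": -50,"ax": 0,"ay": 0,"az": 0,"claw": 25},
    {"tx": 0,"ty": 0,"tz": -78,"ax": 0,"ay": 0,"az": 0,"claw": 25},
    {"tx": 0,"ty": 0,"tz": -105,"ax": 0,"ay": 0,"az": 0,"claw": 25},
    {"tx": 6,"ty": 3,"tz": -118,"ax": 0,"ay": 0,"az": 0,"claw": 25},
    {"tx": 20,"ty": 11,"tz": -122,"ax": 0,"ay": 0,"az": 0,"claw": 25},
    {"tx": 42,"ty": 22,"tz": -122,"ax": 0,"ay": 0,"az": 0,"claw": 25},
    {"tx": 70,"ty": 37,"tz": -122,"ax": 0,"ay": 0,"az": 0,"claw": 25},
    {"tx": 98,"ty": 52,"tz": -122,"ax": 0,"ay": 0,"az": 0,"claw": 25},
    {"tx": 126,"ty": 66,"tz": -122,"ax": 0,"ay": 0,"az": 0,"claw": 25},
    {"tx": 154,"ty": 81,"tz": -122,"ax": 0,"ay": 0,"az": 0,"claw": 25}
  ]
}}

```text
time_s: 6.77
tcp_pos: [0.5266, -0.2471, 0.1364]
ee_rot: [[-0.048, -0.999, -0.003], [-0.999, 0.048, 0.001], [-0.001, 0.003, -1.0]]
wrist_force: [0.4, -0.5, -0.8]
gripper_width: 0.464
gripper_force: 29.7
```

```bash
python3 -c "
from h import *
go(.467,-.348,.016,-94);print(sense()['gripper_width'])"
```

```text
now [ 0.5266 -0.2471  0.1364] a -92.78 tilt [-0.0026  0.001 ] q6 6.5
-> tx 103.7 ty 54.6 tz 120.4 az 0.021
0.4636242562626418
```

Request:
{"op": "servo_tool", "data": {
  "deltas": [
    {"tx": 28,"ty": 15,"tz": 0,"ax": 0,"ay": 0,"az": 0,"claw": 25},
    {"tx": 55,"ty": 29,"tz": 5,"ax": 0,"ay": 0,"az": 0.01,"claw": 25},
    {"tx": 78,"ty": 41,"tz": 18,"ax": 0,"ay": 0,"az": 0.02,"claw": 25},
    {"tx": 93,"ty": 49,"tz": 40,"ax": 0,"ay": 0,"az": 0.02,"claw": 25},
    {"tx": 100,"ty": 53,"tz": 65,"ax": 0,"ay": 0,"az": 0.02,"claw": 25},
    {"tx": 102,"ty": 54,"tz": 88,"ax": 0,"ay": 0,"az": 0.02,"claw": 25},
    {"tx": 102,"ty": 54,"tz": 103,"ax": 0,"ay": 0,"az": 0.02,"claw": 25},
    {"tx": 102,"ty": 54,"tz": 111,"ax": 0,"ay": 0,"az": 0.02,"claw": 25},
    {"tx": 102,"ty": 54,"tz": 114,"ax": 0,"ay": 0,"az": 0.02,"claw": 25},
    {"tx": 102,"ty": 54,"tz": 114,"ax": 0,"ay": 0,"az": 0.02,"claw": 25}
  ]
}}

```text
time_s: 7.6
tcp_pos: [0.4695, -0.3451, 0.0228]
ee_rot: [[-0.068, -0.998, -0.002], [-0.998, 0.068, 0.001], [-0.001, 0.002, -1.0]]
wrist_force: [0.3, -0.5, -1.9]
gripper_width: 0.459
gripper_force: 29.7
```

```bash
python3 -c "
from h import *
go(.467,-.348,.0137,-94)"
```

```text
now [ 0.4695 -0.3451  0.0228] a -93.91 tilt [-0.0018  0.0006] q6 16.5
-> tx 3.1 ty 2.3 tz 9.1 az 0.002
```

Next, lower the toggle onto the mat, open partly, and rise.

Request:
{"op": "servo_tool", "data": {
  "deltas": [
    {"tx": 0,"ty": 0,"tz": 3,"ax": 0,"ay": 0,"az": 0,"claw": 25},
    {"tx": 0,"ty": 0,"tz": 6,"ax": 0,"ay": 0,"az": 0,"claw": 25},
    {"tx": 0,"ty": 0,"tz": 8.5,"ax": 0,"ay": 0,"az": 0,"claw": 25},
    {"tx": 0,"ty": 0,"tz": 8.5,"ax": 0,"ay": 0,"az": 0,"claw": 25},
    {"tx": 0,"ty": 0,"tz": 8.5,"ax": 0,"ay": 0,"az": 0,"claw": 87},
    {"tx": 0,"ty": 0,"tz": 8.5,"ax": 0,"ay": 0,"az": 0,"claw": 87},
    {"tx": 0,"ty": 0,"tz": 8.5,"ax": 0,"ay": 0,"az": 0,"claw": 87},
    {"tx": 0,"ty": 0,"tz": 8.5,"ax": 0,"ay": 0,"az": 0,"claw": 87},
    {"tx": 0,"ty": 0,"tz": 8.5,"ax": 0,"ay": 0,"az": 0,"claw": 87},
    {"tx": 0,"ty": 0,"tz": 8.5,"ax": 0,"ay": 0,"az": 0,"claw": 87}
  ]
}}

```text
time_s: 8.43
tcp_pos: [0.4704, -0.3451, 0.0152]
ee_rot: [[-0.068, -0.998, 0.0], [-0.998, 0.068, -0.0], [0.0, -0.0, -1.0]]
wrist_force: [-0.1, 0.6, -0.3]
gripper_width: 0.83
gripper_force: 0.0
```

```bash
python3 -c "
from h import *
go(.603,.103,.14,-15)"
```

```text
now [ 0.4704 -0.3451  0.0152] a -93.89 tilt [ 0.0003 -0.0002] q6 16.5
-> tx -456.1 ty -101.9 tz -124.8 az -1.377
```

Request:
{"op": "servo_tool", "data": {
  "deltas": [
    {"tx": 0,"ty": 0,"tz": -15,"ax": 0,"ay": 0,"az": 0,"claw": 87},
    {"tx": 0,"ty": 0,"tz": -45,"ax": 0,"ay": 0,"az": 0,"claw": 87},
    {"tx": 0,"ty": 0,"tz": -80,"ax": 0,"ay": 0,"az": 0,"claw": 87},
    {"tx": -10,"ty": -2,"tz": -110,"ax": 0,"ay": 0,"az": -0.05,"claw": 87},
    {"tx": -40,"ty": -9,"tz": -125,"ax": 0,"ay": 0,"az": -0.16,"claw": 87},
    {"tx": -75,"ty": -17,"tz": -125,"ax": 0,"ay": 0,"az": -0.27,"claw": 87},
    {"tx": -112,"ty": -25,"tz": -125,"ax": 0,"ay": 0,"az": -0.38,"claw": 87},
    {"tx": -150,"ty": -34,"tz": -125,"ax": 0,"ay": 0,"az": -0.49,"claw": 87},
    {"tx": -188,"ty": -42,"tz": -125,"ax": 0,"ay": 0,"az": -0.6,"claw": 87},
    {"tx": -226,"ty": -51,"tz": -125,"ax": 0,"ay": 0,"az": -0.71,"claw": 87},
    {"tx": -264,"ty": -59,"tz": -125,"ax": 0,"ay": 0,"az": -0.82,"claw": 87},
    {"tx": -302,"ty": -68,"tz": -125,"ax": 0,"ay": 0,"az": -0.93,"claw": 87}
  ]
}}

```text
time_s: 9.43
tcp_pos: [0.5586, -0.0465, 0.1403]
ee_rot: [[0.763, -0.647, 0.0], [-0.647, -0.763, 0.0], [0.0, -0.0, -1.0]]
wrist_force: [0.8, 0.3, -0.2]
gripper_width: 1.002
gripper_force: 0.0
```

```bash
python3 -c "
from h import *
go(.603,.1035,.07,-15)"
```

```text
now [ 0.5586 -0.0465  0.1403] a -40.29 tilt [0.0002 0.    ] q6 37.9
-> tx -63.2 ty -143.1 tz 70.3 az -0.441
```

Request:
{"op": "servo_tool", "data": {
  "deltas": [
    {"tx": -15,"ty": -34,"tz": 0,"ax": 0,"ay": 0,"az": -0.1,"claw": 87},
    {"tx": -30,"ty": -68,"tz": 0,"ax": 0,"ay": 0,"az": -0.2,"claw": 87},
    {"tx": -43,"ty": -98,"tz": 0,"ax": 0,"ay": 0,"az": -0.3,"claw": 87},
    {"tx": -53,"ty": -121,"tz": 5,"ax": 0,"ay": 0,"az": -0.38,"claw": 87},
    {"tx": -60,"ty": -136,"tz": 20,"ax": 0,"ay": 0,"az": -0.44,"claw": 87},
    {"tx": -62,"ty": -142,"tz": 40,"ax": 0,"ay": 0,"az": -0.44,"claw": 87},
    {"tx": -62,"ty": -142,"tz": 58,"ax": 0,"ay": 0,"az": -0.44,"claw": 87},
    {"tx": -62,"ty": -142,"tz": 68,"ax": 0,"ay": 0,"az": -0.44,"claw": 87},
    {"tx": -62,"ty": -142,"tz": 70,"ax": 0,"ay": 0,"az": -0.44,"claw": 87},
    {"tx": -62,"ty": -142,"tz": 70,"ax": 0,"ay": 0,"az": -0.44,"claw": 87}
  ]
}}

```text
time_s: 10.27
tcp_pos: [0.6037, 0.0993, 0.0696]
ee_rot: [[0.964, -0.266, -0.001], [-0.266, -0.964, -0.001], [-0.001, 0.001, -1.0]]
wrist_force: [-0.4, 0.0, -0.0]
gripper_width: 0.999
gripper_force: 0.0
```

```bash
python3 -c "
from h import *
go(.603,.1035,.0155,-15)"
```

```text
now [0.6037 0.0993 0.0696] a -15.41 tilt [-0.0012 -0.0008] q6 50.1
-> tx -1.8 ty -3.8 tz 54.1 az -0.007
```

Request:
{"op": "servo_tool", "data": {
  "deltas": [
    {"tx": -1,"ty": -2,"tz": 15,"ax": 0,"ay": 0,"az": 0,"claw": 87},
    {"tx": -2,"ty": -4,"tz": 32,"ax": 0,"ay": 0,"az": 0,"claw": 87},
    {"tx": -2,"ty": -4,"tz": 46,"ax": 0,"ay": 0,"az": 0,"claw": 87},
    {"tx": -2,"ty": -4,"tz": 54,"ax": 0,"ay": 0,"az": 0,"claw": 75},
    {"tx": -2,"ty": -4,"tz": 54,"ax": 0,"ay": 0,"az": 0,"claw": 20},
    {"tx": -2,"ty": -4,"tz": 54,"ax": 0,"ay": 0,"az": 0,"claw": 20},
    {"tx": -2,"ty": -4,"tz": 54,"ax": 0,"ay": 0,"az": 0,"claw": 20},
    {"tx": -2,"ty": -4,"tz": 54,"ax": 0,"ay": 0,"az": 0,"claw": 20},
    {"tx": -2,"ty": -4,"tz": 54,"ax": 0,"ay": 0,"az": 0,"claw": 20},
    {"tx": -2,"ty": -4,"tz": 54,"ax": 0,"ay": 0,"az": 0,"claw": 20},
    {"tx": -2,"ty": -4,"tz": 54,"ax": 0,"ay": 0,"az": 0,"claw": 20},
    {"tx": -2,"ty": -4,"tz": 54,"ax": 0,"ay": 0,"az": 0,"claw": 20}
  ]
}}

```text
time_s: 11.27
tcp_pos: [0.603, 0.104, 0.0163]
ee_rot: [[0.964, -0.265, -0.0], [-0.265, -0.964, -0.0], [-0.0, 0.0, -1.0]]
wrist_force: [-0.0, -0.2, 0.7]
gripper_width: 0.408
gripper_force: 29.9
```

Request:
{"op": "servo_tool", "data": {
  "deltas": [
    {"tx": 0,"ty": 0,"tz": 0,"ax": 0,"ay": 0,"az": 0,"claw": 20},
    {"tx": 0,"ty": 0,"tz": 0,"ax": 0,"ay": 0,"az": 0,"claw": 20},
    {"tx": 0,"ty": 0,"tz": 0,"ax": 0,"ay": 0,"az": 0,"claw": 20},
    {"tx": 0,"ty": 0,"tz": 0,"ax": 0,"ay": 0,"az": 0,"claw": 20}
  ]
}}

```text
time_s: 11.6
tcp_pos: [0.6031, 0.104, 0.0163]
ee_rot: [[0.964, -0.265, -0.0], [-0.265, -0.964, -0.0], [-0.0, 0.0, -1.0]]
wrist_force: [-1.1, -1.5, 3.4]
gripper_width: 0.407
gripper_force: 29.9
```

```bash
python3 -c "
from h import *
go(.611,-.100,.15,-94.6)"
```

```text
now [0.6031 0.104  0.0163] a -15.39 tilt [-0.0001 -0.0003] q6 49.7
-> tx 61.8 ty 194.6 tz -133.7 az 1.382
```

Request:
{"op": "servo_tool", "data": {
  "deltas": [
    {"tx": 0,"ty": 0,"tz": -8,"ax": 0,"ay": 0,"az": 0,"claw": 20},
    {"tx": 0,"ty": 0,"tz": -25,"ax": 0,"ay": 0,"az": 0,"claw": 20},
    {"tx": 0,"ty": 0,"tz": -50,"ax": 0,"ay": 0,"az": 0.03,"claw": 20},
    {"tx": 0,"ty": 0,"tz": -78,"ax": 0,"ay": 0,"az": 0.1,"claw": 20},
    {"tx": 0,"ty": 0,"tz": -106,"ax": 0,"ay": 0,"az": 0.2,"claw": 20},
    {"tx": 3,"ty": 10,"tz": -125,"ax": 0,"ay": 0,"az": 0.31,"claw": 20},
    {"tx": 9,"ty": 28,"tz": -134,"ax": 0,"ay": 0,"az": 0.42,"claw": 20},
    {"tx": 17,"ty": 52,"tz": -134,"ax": 0,"ay": 0,"az": 0.53,"claw": 20},
    {"tx": 25,"ty": 78,"tz": -134,"ax": 0,"ay": 0,"az": 0.64,"claw": 20},
    {"tx": 33,"ty": 104,"tz": -134,"ax": 0,"ay": 0,"az": 0.75,"claw": 20},
    {"tx": 41,"ty": 130,"tz": -134,"ax": 0,"ay": 0,"az": 0.86,"claw": 20},
    {"tx": 49,"ty": 154,"tz": -134,"ax": 0,"ay": 0,"az": 0.97,"claw": 20}
  ]
}}

```text
time_s: 12.6
tcp_pos: [0.609, -0.0585, 0.1499]
ee_rot: [[0.321, -0.947, -0.0], [-0.947, -0.321, 0.001], [-0.001, 0.0, -1.0]]
wrist_force: [0.7, 0.1, -1.5]
gripper_width: 0.412
gripper_force: 29.9
```

```bash
python3 -c "
from h import *
go(.611,-.100,.15,-94.6)"
```

```text
now [ 0.609  -0.0585  0.1499] a -71.31 tilt [-0.0003  0.0006] q6 9.1
-> tx 40.0 ty 11.4 tz -0.1 az 0.407
```

Request:
{"op": "servo_tool", "data": {
  "deltas": [
    {"tx": 15,"ty": 4,"tz": 0,"ax": 0,"ay": 0,"az": 0.1,"claw": 20},
    {"tx": 28,"ty": 8,"tz": 0,"ax": 0,"ay": 0,"az": 0.2,"claw": 20},
    {"tx": 37,"ty": 11,"tz": 0,"ax": 0,"ay": 0,"az": 0.3,"claw": 20},
    {"tx": 39,"ty": 11,"tz": 0,"ax": 0,"ay": 0,"az": 0.38,"claw": 20},
    {"tx": 39,"ty": 11,"tz": 0,"ax": 0,"ay": 0,"az": 0.41,"claw": 20},
    {"tx": 39,"ty": 11,"tz": 5,"ax": 0,"ay": 0,"az": 0.41,"claw": 20},
    {"tx": 39,"ty": 11,"tz": 18,"ax": 0,"ay": 0,"az": 0.41,"claw": 20},
    {"tx": 39,"ty": 11,"tz": 35,"ax": 0,"ay": 0,"az": 0.41,"claw": 20},
    {"tx": 39,"ty": 11,"tz": 48,"ax": 0,"ay": 0,"az": 0.41,"claw": 20},
    {"tx": 39,"ty": 11,"tz": 52,"ax": 0,"ay": 0,"az": 0.41,"claw": 20},
    {"tx": 39,"ty": 11,"tz": 52,"ax": 0,"ay": 0,"az": 0.41,"claw": 20}
  ]
}}

```text
time_s: 13.52
tcp_pos: [0.6107, -0.0976, 0.0963]
ee_rot: [[-0.077, -0.997, -0.004], [-0.997, 0.077, 0.0], [0.0, 0.004, -1.0]]
wrist_force: [-0.3, -0.4, -1.1]
gripper_width: 0.41
gripper_force: 29.9
```

```bash
python3 -c "
from h import *
go(.611,-.100,.0165,-94.6)"
```

```text
now [ 0.6107 -0.0976  0.0963] a -94.43 tilt [-0.0035  0.    ] q6 -10.3
-> tx 2.4 ty -0.5 tz 79.8 az 0.003
```

Request:
{"op": "servo_tool", "data": {
  "deltas": [
    {"tx": 1,"ty": 0,"tz": 8,"ax": 0,"ay": 0,"az": 0,"claw": 20},
    {"tx": 2,"ty": 0,"tz": 24,"ax": 0,"ay": 0,"az": 0,"claw": 20},
    {"tx": 2,"ty": 0,"tz": 42,"ax": 0,"ay": 0,"az": 0,"claw": 20},
    {"tx": 2,"ty": 0,"tz": 58,"ax": 0,"ay": 0,"az": 0,"claw": 20},
    {"tx": 2,"ty": 0,"tz": 70,"ax": 0,"ay": 0,"az": 0,"claw": 20},
    {"tx": 2,"ty": 0,"tz": 75,"ax": 0,"ay": 0,"az": 0,"claw": 20},
    {"tx": 2,"ty": 0,"tz": 77,"ax": 0,"ay": 0,"az": 0,"claw": 20},
    {"tx": 2,"ty": 0,"tz": 78,"ax": 0,"ay": 0,"az": 0,"claw": 20},
    {"tx": 2,"ty": 0,"tz": 78,"ax": 0,"ay": 0,"az": 0,"claw": 20}
  ]
}}

```text
time_s: 14.27
tcp_pos: [0.6124, -0.0998, 0.0208]
ee_rot: [[-0.078, -0.997, 0.002], [-0.997, 0.078, -0.0], [-0.0, -0.002, -1.0]]
wrist_force: [0.2, 0.6, -0.8]
gripper_width: 0.41
gripper_force: 29.9
```

Request:
{"op": "servo_tool", "data": {
  "deltas": [
    {"tx": 0,"ty": 0,"tz": 2,"ax": 0,"ay": 0,"az": 0,"claw": 20},
    {"tx": 0,"ty": 0,"tz": 4,"ax": 0,"ay": 0,"az": 0,"claw": 20},
    {"tx": 0,"ty": 0,"tz": 4,"ax": 0,"ay": 0,"az": 0,"claw": 20},
    {"tx": 0,"ty": 0,"tz": 4,"ax": 0,"ay": 0,"az": 0,"claw": 20},
    {"tx": 0,"ty": 0,"tz": 4,"ax": 0,"ay": 0,"az": 0,"claw": 75},
    {"tx": 0,"ty": 0,"tz": 4,"ax": 0,"ay": 0,"az": 0,"claw": 75},
    {"tx": 0,"ty": 0,"tz": 4,"ax": 0,"ay": 0,"az": 0,"claw": 75},
    {"tx": 0,"ty": 0,"tz": 4,"ax": 0,"ay": 0,"az": 0,"claw": 75},
    {"tx": 0,"ty": 0,"tz": 4,"ax": 0,"ay": 0,"az": 0,"claw": 75},
    {"tx": 0,"ty": 0,"tz": 4,"ax": 0,"ay": 0,"az": 0,"claw": 75},
    {"tx": 0,"ty": 0,"tz": 4,"ax": 0,"ay": 0,"az": 0,"claw": 75}
  ]
}}

```text
time_s: 15.18
tcp_pos: [0.6116, -0.0998, 0.0161]
ee_rot: [[-0.078, -0.997, 0.0], [-0.997, 0.078, 0.0], [-0.0, -0.0, -1.0]]
wrist_force: [0.2, -0.3, 0.1]
gripper_width: 0.828
gripper_force: 0.0
```

```bash
python3 -c "
from h import *
go(.4704,-.3451,.15,-93.9)"
```

```text
now [ 0.6116 -0.0998  0.0161] a -94.47 tilt [0.0001 0.    ] q6 -10.1
-> tx 255.6 ty 121.7 tz -133.9 az -0.010
```

Request:
{"op": "servo_tool", "data": {
  "deltas": [
    {"tx": 0,"ty": 0,"tz": -12,"ax": 0,"ay": 0,"az": 0,"claw": 75},
    {"tx": 0,"ty": 0,"tz": -40,"ax": 0,"ay": 0,"az": 0,"claw": 75},
    {"tx": 0,"ty": 0,"tz": -75,"ax": 0,"ay": 0,"az": 0,"claw": 80},
    {"tx": 8,"ty": 4,"tz": -108,"ax": 0,"ay": 0,"az": 0,"claw": 87},
    {"tx": 30,"ty": 14,"tz": -128,"ax": 0,"ay": 0,"az": 0,"claw": 87},
    {"tx": 62,"ty": 30,"tz": -134,"ax": 0,"ay": 0,"az": 0,"claw": 87},
    {"tx": 97,"ty": 46,"tz": -134,"ax": 0,"ay": 0,"az": 0,"claw": 87},
    {"tx": 132,"ty": 63,"tz": -134,"ax": 0,"ay": 0,"az": 0,"claw": 87},
    {"tx": 167,"ty": 80,"tz": -134,"ax": 0,"ay": 0,"az": 0,"claw": 87},
    {"tx": 200,"ty": 95,"tz": -134,"ax": 0,"ay": 0,"az": 0,"claw": 87},
    {"tx": 228,"ty": 109,"tz": -134,"ax": 0,"ay": 0,"az": 0,"claw": 87},
    {"tx": 246,"ty": 117,"tz": -134,"ax": 0,"ay": 0,"az": -0.01,"claw": 87}
  ]
}}

```text
time_s: 16.18
tcp_pos: [0.4739, -0.3382, 0.1512]
ee_rot: [[-0.07, -0.998, 0.001], [-0.998, 0.07, -0.001], [0.0, -0.001, -1.0]]
wrist_force: [0.5, 0.1, -0.0]
gripper_width: 0.999
gripper_force: 0.0
```

```bash
python3 -c "
from fit import *
go(.4704,-.3451,.0155,-93.9)
for c in('scene','top'):
    im=capture(c); cv2.imwrite(f'pics/{c}3.png',im)
    for l,g in dict(nest=(.603,.1065,[-.23]),rocker=(.611,-.1,[1.5])).items():
        D=[d for d in trace(l,c) if d['mask'].any() and np.hypot(*(np.argwhere(d['mask']).mean(0)[::-1]-proj((g[0],g[1],.02),c)))<12]
        if D: print(c,l,D[0]['confidence'],D[0]['mask'].sum(),fit(l,{c:D[0]['mask']},g,.005 if l=='rocker' else 0))
a=cv2.imread('pics/scene3.png')[160:300,60:340];b=cv2.imread('pics/top3.png')[110:250,200:410]
cv2.imwrite('pics/v3.png',np.vstack([cv2.resize(a,(600,300),interpolation=2),cv2.resize(b,(450,300),interpolation=2).copy() if 0 else cv2.copyMakeBorder(cv2.resize(b,(450,300),interpolation=2),0,0,0,150,0)]))"
```

```text
now [ 0.4739 -0.3382  0.1512] a -94.01 tilt [ 0.0005 -0.0005] q6 15.5
-> tx 7.2 ty 3.0 tz 135.7 az -0.002
scene rocker 0.74 505 [ 0.612  -0.1019 84.3449  0.9095]
top nest 0.7 633 [  0.6041   0.1082 -13.1895   0.878 ]
top rocker 0.49 201 [ 0.6096 -0.1004 88.0536  0.8751]
```

View pics/v3.png

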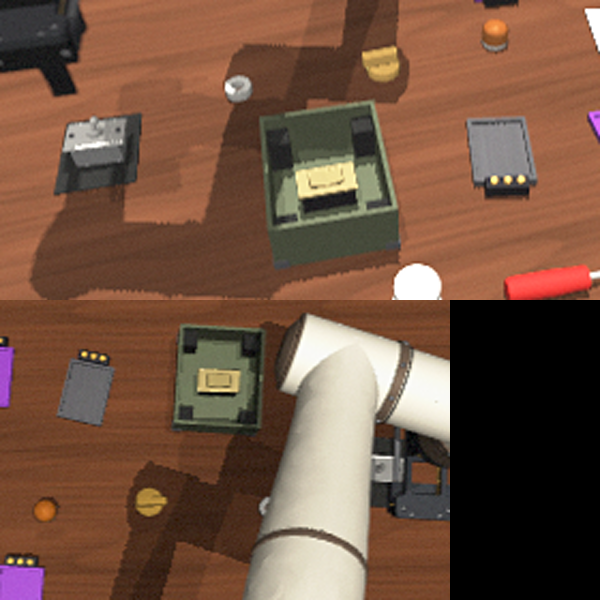

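The rocker sits upright at the middle of the box (scene panel (326,180)). The toggle stands on the mat at (95,140), and the nest is empty at (502,152). I'll pick the toggle up now.

Request:
{"op": "servo_tool", "data": {
  "deltas": [
    {"tx": 3,"ty": 1,"tz": 15,"ax": 0,"ay": 0,"az": 0,"claw": 87},
    {"tx": 5,"ty": 3,"tz": 45,"ax": 0,"ay": 0,"az": 0,"claw": 87},
    {"tx": 5,"ty": 3,"tz": 80,"ax": 0,"ay": 0,"az": 0,"claw": 87},
    {"tx": 5,"ty": 3,"tz": 108,"ax": 0,"ay": 0,"az": 0,"claw": 87},
    {"tx": 5,"ty": 3,"tz": 126,"ax": 0,"ay": 0,"az": 0,"claw": 87},
    {"tx": 5,"ty": 3,"tz": 135,"ax": 0,"ay": 0,"az": 0,"claw": 87},
    {"tx": 5,"ty": 3,"tz": 137,"ax": 0,"ay": 0,"az": 0,"claw": 60},
    {"tx": 5,"ty": 3,"tz": 137,"ax": 0,"ay": 0,"az": 0,"claw": 25},
    {"tx": 5,"ty": 3,"tz": 137,"ax": 0,"ay": 0,"az": 0,"claw": 25},
    {"tx": 5,"ty": 3,"tz": 137,"ax": 0,"ay": 0,"az": 0,"claw": 25},
    {"tx": 5,"ty": 3,"tz": 137,"ax": 0,"ay": 0,"az": 0,"claw": 25},
    {"tx": 5,"ty": 3,"tz": 137,"ax": 0,"ay": 0,"az": 0,"claw": 25}
  ]
}}

```text
time_s: 17.48
tcp_pos: [0.473, -0.3409, 0.0141]
ee_rot: [[-0.068, -0.998, 0.002], [-0.998, 0.068, -0.001], [0.001, -0.002, -1.0]]
wrist_force: [0.9, -0.6, 0.0]
gripper_width: 0.63
gripper_force: 0.0
```

Request:
{"op": "servo_tool", "data": {
  "deltas": [
    {"tx": 0,"ty": 0,"tz": 0,"ax": 0,"ay": 0,"az": 0,"claw": 25},
    {"tx": 0,"ty": 0,"tz": 0,"ax": 0,"ay": 0,"az": 0,"claw": 25},
    {"tx": 0,"ty": 0,"tz": 0,"ax": 0,"ay": 0,"az": 0,"claw": 25},
    {"tx": 0,"ty": 0,"tz": 0,"ax": 0,"ay": 0,"az": 0,"claw": 25},
    {"tx": 0,"ty": 0,"tz": 0,"ax": 0,"ay": 0,"az": 0,"claw": 25},
    {"tx": 0,"ty": 0,"tz": 0,"ax": 0,"ay": 0,"az": 0,"claw": 25},
    {"tx": 0,"ty": 0,"tz": 0,"ax": 0,"ay": 0,"az": 0,"claw": 25}
  ]
}}

```text
time_s: 18.07
tcp_pos: [0.4718, -0.3407, 0.0134]
ee_rot: [[-0.068, -0.998, -0.001], [-0.998, 0.068, 0.0], [-0.0, 0.001, -1.0]]
wrist_force: [-3.2, 0.5, 6.2]
gripper_width: 0.462
gripper_force: 29.7
```

```bash
python3 -c "
from h import *
go(.603,.1065,.15,-13.7)"
```

```text
now [ 0.4718 -0.3407  0.0134] a -93.9 tilt [-0.0013  0.0003] q6 16.0
-> tx -455.1 ty -100.4 tz -136.6 az -1.400
```

Request:
{"op": "servo_tool", "data": {
  "deltas": [
    {"tx": 0,"ty": 0,"tz": -8,"ax": 0,"ay": 0,"az": 0,"claw": 25},
    {"tx": 0,"ty": 0,"tz": -28,"ax": 0,"ay": 0,"az": 0,"claw": 25},
    {"tx": 0,"ty": 0,"tz": -56,"ax": 0,"ay": 0,"az": 0,"claw": 25},
    {"tx": 0,"ty": 0,"tz": -88,"ax": 0,"ay": 0,"az": -0.04,"claw": 25},
    {"tx": -8,"ty": -2,"tz": -116,"ax": 0,"ay": 0,"az": -0.12,"claw": 25},
    {"tx": -25,"ty": -5,"tz": -132,"ax": 0,"ay": 0,"az": -0.22,"claw": 25},
    {"tx": -52,"ty": -11,"tz": -137,"ax": 0,"ay": 0,"az": -0.32,"claw": 25},
    {"tx": -84,"ty": -18,"tz": -137,"ax": 0,"ay": 0,"az": -0.42,"claw": 25},
    {"tx": -118,"ty": -25,"tz": -137,"ax": 0,"ay": 0,"az": -0.52,"claw": 25},
    {"tx": -153,"ty": -32,"tz": -137,"ax": 0,"ay": 0,"az": -0.62,"claw": 25},
    {"tx": -188,"ty": -40,"tz": -137,"ax": 0,"ay": 0,"az": -0.72,"claw": 25},
    {"tx": -223,"ty": -47,"tz": -137,"ax": 0,"ay": 0,"az": -0.82,"claw": 25}
  ]
}}

```text
time_s: 19.07
tcp_pos: [0.5351, -0.1195, 0.1501]
ee_rot: [[0.687, -0.727, 0.001], [-0.727, -0.687, 0.0], [0.0, -0.001, -1.0]]
wrist_force: [0.8, -0.6, -1.7]
gripper_width: 0.462
gripper_force: 29.9
```

Request:
{"op": "servo_tool", "data": {
  "deltas": [
    {"tx": -25,"ty": 24,"tz": 0,"ax": 0,"ay": 0,"az": -0.1,"claw": 25},
    {"tx": -25,"ty": -24,"tz": 0,"ax": 0,"ay": 0,"az": -0.2,"claw": 25}
  ]
}}

```text
time_s: 19.23
tcp_pos: [0.5084, -0.0924, 0.1418]
ee_rot: [[0.814, -0.579, -0.034], [-0.58, -0.815, 0.0], [-0.028, 0.019, -0.999]]
wrist_force: [-6.5, -1.5, -7.4]
gripper_width: 0.46
gripper_force: 29.8
```

```bash
python3 -c "
from h import *
go(.5995,.1073,.15,-13.7)"
```

```text
now [ 0.5084 -0.0924  0.1418] a -35.44 tilt [-0.0336  0.0004] q6 47.2
-> tx -41.6 ty -215.5 tz -8.2 az -0.380
```

Request:
{"op": "servo_tool", "data": {
  "deltas": [
    {"tx": 0,"ty": 0,"tz": 0,"ax": 0,"ay": 0,"az": 0,"claw": 25},
    {"tx": 0,"ty": 0,"tz": 0,"ax": 0,"ay": 0,"az": 0,"claw": 25},
    {"tx": 0,"ty": 0,"tz": 0,"ax": 0,"ay": 0,"az": 0,"claw": 25}
  ]
}}

```text
time_s: 19.48
tcp_pos: [0.5306, -0.0906, 0.1501]
ee_rot: [[0.815, -0.58, 0.0], [-0.58, -0.815, 0.0], [0.0, -0.001, -1.0]]
wrist_force: [0.0, -0.8, -2.0]
gripper_width: 0.463
gripper_force: 29.9
```

```bash
python3 -c "
from h import *
go(.5995,.1073,.15,-13.7)"
```

```text
now [ 0.5306 -0.0906  0.1501] a -35.44 tilt [0.0005 0.0004] q6 47.0
-> tx -58.6 ty -201.2 tz 0.1 az -0.379
```

Request:
{"op": "servo_tool", "data": {
  "deltas": [
    {"tx": -3,"ty": -10,"tz": 0,"ax": 0,"ay": 0,"az": -0.03,"claw": 25},
    {"tx": -9,"ty": -31,"tz": 0,"ax": 0,"ay": 0,"az": -0.08,"claw": 25},
    {"tx": -18,"ty": -61,"tz": 0,"ax": 0,"ay": 0,"az": -0.14,"claw": 25},
    {"tx": -27,"ty": -94,"tz": 0,"ax": 0,"ay": 0,"az": -0.2,"claw": 25},
    {"tx": -37,"ty": -127,"tz": 0,"ax": 0,"ay": 0,"az": -0.26,"claw": 25},
    {"tx": -46,"ty": -157,"tz": 5,"ax": 0,"ay": 0,"az": -0.31,"claw": 25},
    {"tx": -52,"ty": -180,"tz": 18,"ax": 0,"ay": 0,"az": -0.35,"claw": 25},
    {"tx": -57,"ty": -194,"tz": 38,"ax": 0,"ay": 0,"az": -0.38,"claw": 25},
    {"tx": -59,"ty": -200,"tz": 60,"ax": 0,"ay": 0,"az": -0.38,"claw": 25},
    {"tx": -59,"ty": -201,"tz": 80,"ax": 0,"ay": 0,"az": -0.38,"claw": 25},
    {"tx": -59,"ty": -201,"tz": 90,"ax": 0,"ay": 0,"az": -0.38,"claw": 25},
    {"tx": -59,"ty": -201,"tz": 90,"ax": 0,"ay": 0,"az": -0.38,"claw": 25}
  ]
}}

```text
time_s: 20.48
tcp_pos: [0.5973, 0.1062, 0.0573]
ee_rot: [[0.971, -0.237, -0.005], [-0.237, -0.971, -0.002], [-0.005, 0.003, -1.0]]
wrist_force: [-0.3, -0.7, -1.9]
gripper_width: 0.459
gripper_force: 29.9
```

```bash
python3 -c "
from h import *
go(.5995,.1073,.0158,-13.7)"
```

```text
now [0.5973 0.1062 0.0573] a -13.71 tilt [-0.0053 -0.0018] q6 51.0
-> tx 1.9 ty -1.6 tz 41.5 az -0.000
```

Request:
{"op": "servo_tool", "data": {
  "deltas": [
    {"tx": 0,"ty": 0,"tz": 6,"ax": 0,"ay": 0,"az": 0,"claw": 25},
    {"tx": 0,"ty": 0,"tz": 16,"ax": 0,"ay": 0,"az": 0,"claw": 25},
    {"tx": 0,"ty": 0,"tz": 27,"ax": 0,"ay": 0,"az": 0,"claw": 25},
    {"tx": 0,"ty": 0,"tz": 35,"ax": 0,"ay": 0,"az": 0,"claw": 25},
    {"tx": 0,"ty": 0,"tz": 39,"ax": 0,"ay": 0,"az": 0,"claw": 25},
    {"tx": 0,"ty": 0,"tz": 40,"ax": 0,"ay": 0,"az": 0,"claw": 25},
    {"tx": 0,"ty": 0,"tz": 40,"ax": 0,"ay": 0,"az": 0,"claw": 25},
    {"tx": 0,"ty": 0,"tz": 40,"ax": 0,"ay": 0,"az": 0,"claw": 25}
  ]
}}

```text
time_s: 21.15
tcp_pos: [0.5992, 0.107, 0.0204]
ee_rot: [[0.972, -0.236, 0.001], [-0.236, -0.972, 0.0], [0.001, -0.0, -1.0]]
wrist_force: [-0.8, 0.2, -1.8]
gripper_width: 0.461
gripper_force: 29.9
```

```bash
python3 -c "
from h import *
go(.5995,.1073,.0158,-13.7)"
```

```text
now [0.5992 0.107  0.0204] a -13.67 tilt [0.0007 0.0001] q6 51.0
-> tx 0.2 ty -0.4 tz 4.6 az 0.000
```

Request:
{"op": "servo_tool", "data": {
  "deltas": [
    {"tx": 0,"ty": 0,"tz": 2,"ax": 0,"ay": 0,"az": 0,"claw": 25},
    {"tx": 0,"ty": 0,"tz": 4,"ax": 0,"ay": 0,"az": 0,"claw": 25},
    {"tx": 0,"ty": 0,"tz": 4,"ax": 0,"ay": 0,"az": 0,"claw": 25},
    {"tx": 0,"ty": 0,"tz": 4,"ax": 0,"ay": 0,"az": 0,"claw": 25},
    {"tx": 0,"ty": 0,"tz": 4,"ax": 0,"ay": 0,"az": 0,"claw": 80},
    {"tx": 0,"ty": 0,"tz": 4,"ax": 0,"ay": 0,"az": 0,"claw": 80},
    {"tx": 0,"ty": 0,"tz": 4,"ax": 0,"ay": 0,"az": 0,"claw": 80},
    {"tx": 0,"ty": 0,"tz": 4,"ax": 0,"ay": 0,"az": 0,"claw": 80},
    {"tx": 0,"ty": 0,"tz": 4,"ax": 0,"ay": 0,"az": 0,"claw": 80},
    {"tx": 0,"ty": 0,"tz": 4,"ax": 0,"ay": 0,"az": 0,"claw": 80},
    {"tx": 0,"ty": 0,"tz": 4,"ax": 0,"ay": 0,"az": 0,"claw": 80}
  ]
}}

```text
time_s: 22.07
tcp_pos: [0.5989, 0.1069, 0.0161]
ee_rot: [[0.972, -0.236, 0.0], [-0.236, -0.972, 0.0], [0.0, -0.0, -1.0]]
wrist_force: [-0.0, -0.1, -0.4]
gripper_width: 0.876
gripper_force: 0.0
```

```bash
python3 -c "
from h import *
go(.465,.356,.15,-103)"
```

```text
now [0.5989 0.1069 0.0161] a -13.68 tilt [0.0002 0.    ] q6 51.0
-> tx -189.0 ty -210.4 tz -133.9 az 1.559
```

Request:
{"op": "servo_tool", "data": {
  "deltas": [
    {"tx": 0,"ty": 0,"tz": -12,"ax": 0,"ay": 0,"az": 0,"claw": 80},
    {"tx": 0,"ty": 0,"tz": -40,"ax": 0,"ay": 0,"az": 0,"claw": 80},
    {"tx": 0,"ty": 0,"tz": -75,"ax": 0,"ay": 0,"az": 0,"claw": 80},
    {"tx": -8,"ty": -9,"tz": -108,"ax": 0,"ay": 0,"az": 0.1,"claw": 80},
    {"tx": -24,"ty": -27,"tz": -128,"ax": 0,"ay": 0,"az": 0.21,"claw": 80},
    {"tx": -44,"ty": -49,"tz": -134,"ax": 0,"ay": 0,"az": 0.33,"claw": 80},
    {"tx": -66,"ty": -73,"tz": -134,"ax": 0,"ay": 0,"az": 0.45,"claw": 80},
    {"tx": -88,"ty": -98,"tz": -134,"ax": 0,"ay": 0,"az": 0.57,"claw": 80},
    {"tx": -110,"ty": -122,"tz": -134,"ax": 0,"ay": 0,"az": 0.69,"claw": 80},
    {"tx": -130,"ty": -145,"tz": -134,"ax": 0,"ay": 0,"az": 0.81,"claw": 80},
    {"tx": -148,"ty": -165,"tz": -134,"ax": 0,"ay": 0,"az": 0.93,"claw": 80},
    {"tx": -163,"ty": -181,"tz": -134,"ax": 0,"ay": 0,"az": 1.05,"claw": 80}
  ]
}}

```text
time_s: 23.07
tcp_pos: [0.4824, 0.3231, 0.1513]
ee_rot: [[0.274, -0.962, 0.001], [-0.962, -0.274, 0.001], [-0.001, -0.001, -1.0]]
wrist_force: [0.2, 0.2, -0.5]
gripper_width: 0.918
gripper_force: 0.0
```

```bash
python3 -c "
from fit import *
go(.465,.356,.08,-103)
for c in('scene','top'):
    im=capture(c); cv2.imwrite(f'pics/{c}4.png',im)
a=cv2.imread('pics/scene4.png')[160:270,230:440]
cv2.imwrite('pics/v4.png',cv2.resize(a,None,fx=3.7,fy=3.7,interpolation=2))"
```

```text
now [0.4824 0.3231 0.1513] a -74.1 tilt [0.0011 0.0011] q6 -33.9
-> tx -36.4 ty 7.7 tz 71.3 az 0.504
```

View pics/v4.png

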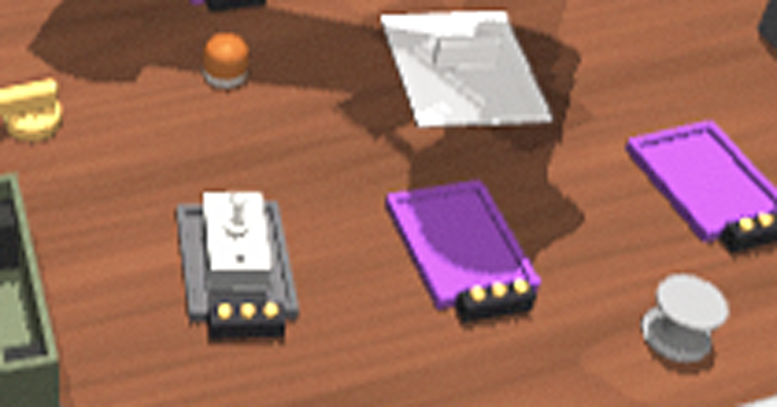

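The toggle sits upright in the nest at crop (238,255), lengthwise along it. The divider's rib shows at crop (465,50).

Request:
{"op": "servo_tool", "data": {
  "deltas": [
    {"tx": -10,"ty": 2,"tz": 0,"ax": 0,"ay": 0,"az": 0.12,"claw": 60},
    {"tx": -20,"ty": 4,"tz": 5,"ax": 0,"ay": 0,"az": 0.24,"claw": 60},
    {"tx": -29,"ty": 6,"tz": 15,"ax": 0,"ay": 0,"az": 0.36,"claw": 60},
    {"tx": -34,"ty": 8,"tz": 35,"ax": 0,"ay": 0,"az": 0.46,"claw": 60},
    {"tx": -35,"ty": 8,"tz": 55,"ax": 0,"ay": 0,"az": 0.5,"claw": 60},
    {"tx": -35,"ty": 8,"tz": 72,"ax": 0,"ay": 0,"az": 0.5,"claw": 60},
    {"tx": -35,"ty": 8,"tz": 86,"ax": 0,"ay": 0,"az": 0.5,"claw": 60},
    {"tx": -35,"ty": 8,"tz": 92,"ax": 0,"ay": 0,"az": 0.5,"claw": 60},
    {"tx": -35,"ty": 8,"tz": 92,"ax": 0,"ay": 0,"az": 0.5,"claw": 60},
    {"tx": -35,"ty": 8,"tz": 92,"ax": 0,"ay": 0,"az": 0.5,"claw": 60}
  ]
}}

```text
time_s: 24.0
tcp_pos: [0.4665, 0.3526, 0.0587]
ee_rot: [[-0.216, -0.976, 0.001], [-0.976, 0.216, 0.0], [-0.0, -0.001, -1.0]]
wrist_force: [1.1, 0.1, 0.4]
gripper_width: 0.693
gripper_force: 0.0
```

```bash
python3 -c "
from h import *
go(.4648,.3562,.009,-103)"
```

```text
now [0.4665 0.3526 0.0587] a -102.47 tilt [0.0007 0.0003] q6 -65.4
-> tx -3.2 ty 2.4 tz 49.7 az 0.009
```

Request:
{"op": "servo_tool", "data": {
  "deltas": [
    {"tx": -1,"ty": 1,"tz": 10,"ax": 0,"ay": 0,"az": 0.01,"claw": 60},
    {"tx": -3,"ty": 2,"tz": 24,"ax": 0,"ay": 0,"az": 0.01,"claw": 60},
    {"tx": -3,"ty": 2,"tz": 37,"ax": 0,"ay": 0,"az": 0.01,"claw": 60},
    {"tx": -3,"ty": 2,"tz": 45,"ax": 0,"ay": 0,"az": 0.01,"claw": 60},
    {"tx": -3,"ty": 2,"tz": 48,"ax": 0,"ay": 0,"az": 0.01,"claw": 40},
    {"tx": -3,"ty": 2,"tz": 49,"ax": 0,"ay": 0,"az": 0.01,"claw": 2},
    {"tx": -3,"ty": 2,"tz": 49,"ax": 0,"ay": 0,"az": 0.01,"claw": 2},
    {"tx": -3,"ty": 2,"tz": 49,"ax": 0,"ay": 0,"az": 0.01,"claw": 2},
    {"tx": -3,"ty": 2,"tz": 49,"ax": 0,"ay": 0,"az": 0.01,"claw": 2},
    {"tx": -3,"ty": 2,"tz": 49,"ax": 0,"ay": 0,"az": 0.01,"claw": 2},
    {"tx": -3,"ty": 2,"tz": 49,"ax": 0,"ay": 0,"az": 0.01,"claw": 2},
    {"tx": -3,"ty": 2,"tz": 49,"ax": 0,"ay": 0,"az": 0.01,"claw": 2}
  ]
}}

```text
time_s: 25.0
tcp_pos: [0.4647, 0.3561, 0.0093]
ee_rot: [[-0.226, -0.974, 0.0], [-0.974, 0.226, 0.0], [-0.0, -0.0, -1.0]]
wrist_force: [0.2, -0.5, 0.2]
gripper_width: 0.17
gripper_force: 0.0
```

Request:
{"op": "servo_tool", "data": {
  "deltas": [
    {"tx": 0,"ty": 0,"tz": 0,"ax": 0,"ay": 0,"az": 0,"claw": 2},
    {"tx": 0,"ty": 0,"tz": 0,"ax": 0,"ay": 0,"az": 0,"claw": 2},
    {"tx": 0,"ty": 0,"tz": 0,"ax": 0,"ay": 0,"az": 0,"claw": 2},
    {"tx": 0,"ty": 0,"tz": 0,"ax": 0,"ay": 0,"az": 0,"claw": 2},
    {"tx": 0,"ty": 0,"tz": 0,"ax": 0,"ay": 0,"az": 0,"claw": 2}
  ]
}}

```text
time_s: 25.42
tcp_pos: [0.4648, 0.3562, 0.0093]
ee_rot: [[-0.226, -0.974, 0.0], [-0.974, 0.226, 0.0], [-0.0, -0.0, -1.0]]
wrist_force: [-0.3, -0.2, 2.5]
gripper_width: 0.134
gripper_force: 30.0
```

```bash
python3 -c "
from h import *
go(.611,-.100,.16,-94.5)"
```

```text
now [0.4648 0.3562 0.0093] a -103.05 tilt [0.0004 0.0003] q6 -66.4
-> tx 411.3 ty -245.5 tz -150.7 az -0.149
```

Request:
{"op": "servo_tool", "data": {
  "deltas": [
    {"tx": 0,"ty": 0,"tz": -6,"ax": 0,"ay": 0,"az": 0,"claw": 2},
    {"tx": 0,"ty": 0,"tz": -20,"ax": 0,"ay": 0,"az": 0,"claw": 2},
    {"tx": 0,"ty": 0,"tz": -40,"ax": 0,"ay": 0,"az": 0,"claw": 2},
    {"tx": 0,"ty": 0,"tz": -64,"ax": 0,"ay": 0,"az": 0,"claw": 2},
    {"tx": 0,"ty": 0,"tz": -90,"ax": 0,"ay": 0,"az": 0,"claw": 2},
    {"tx": 4,"ty": -2,"tz": -114,"ax": 0,"ay": 0,"az": 0,"claw": 2},
    {"tx": 16,"ty": -10,"tz": -134,"ax": 0,"ay": 0,"az": -0.01,"claw": 2},
    {"tx": 37,"ty": -22,"tz": -147,"ax": 0,"ay": 0,"az": -0.02,"claw": 2},
    {"tx": 63,"ty": -38,"tz": -151,"ax": 0,"ay": 0,"az": -0.03,"claw": 2},
    {"tx": 90,"ty": -54,"tz": -151,"ax": 0,"ay": 0,"az": -0.04,"claw": 2},
    {"tx": 117,"ty": -70,"tz": -151,"ax": 0,"ay": 0,"az": -0.05,"claw": 2},
    {"tx": 144,"ty": -86,"tz": -151,"ax": 0,"ay": 0,"az": -0.06,"claw": 2}
  ]
}}

```text
time_s: 26.42
tcp_pos: [0.5151, 0.1947, 0.1597]
ee_rot: [[-0.167, -0.986, -0.002], [-0.986, 0.167, -0.0], [0.0, 0.001, -1.0]]
wrist_force: [-0.2, -0.4, -2.4]
gripper_width: 0.136
gripper_force: 30.0
```

```bash
python3 -c "
from h import *
go(.611,-.100,.16,-94.5);print(sense()['gripper_force'])"
```

```text
now [0.5151 0.1947 0.1597] a -99.59 tilt [-0.0015 -0.0002] q6 -47.1
-> tx 274.7 ty -143.6 tz -0.3 az -0.089
30.001880507916212
```

Request:
{"op": "servo_tool", "data": {
  "deltas": [
    {"tx": 28,"ty": -15,"tz": 0,"ax": 0,"ay": 0,"az": -0.01,"claw": 2},
    {"tx": 56,"ty": -29,"tz": 0,"ax": 0,"ay": 0,"az": -0.02,"claw": 2},
    {"tx": 86,"ty": -45,"tz": 0,"ax": 0,"ay": 0,"az": -0.03,"claw": 2},
    {"tx": 116,"ty": -61,"tz": 0,"ax": 0,"ay": 0,"az": -0.04,"claw": 2},
    {"tx": 146,"ty": -76,"tz": 0,"ax": 0,"ay": 0,"az": -0.05,"claw": 2},
    {"tx": 176,"ty": -92,"tz": 0,"ax": 0,"ay": 0,"az": -0.06,"claw": 2},
    {"tx": 206,"ty": -108,"tz": 0,"ax": 0,"ay": 0,"az": -0.07,"claw": 2},
    {"tx": 233,"ty": -122,"tz": 0,"ax": 0,"ay": 0,"az": -0.08,"claw": 2},
    {"tx": 254,"ty": -133,"tz": 0,"ax": 0,"ay": 0,"az": -0.09,"claw": 2},
    {"tx": 268,"ty": -140,"tz": 0,"ax": 0,"ay": 0,"az": -0.09,"claw": 2},
    {"tx": 272,"ty": -143,"tz": 0,"ax": 0,"ay": 0,"az": -0.09,"claw": 2},
    {"tx": 272,"ty": -143,"tz": 0,"ax": 0,"ay": 0,"az": -0.09,"claw": 2}
  ]
}}

```text
time_s: 27.42
tcp_pos: [0.6109, -0.0968, 0.1591]
ee_rot: [[-0.08, -0.997, -0.002], [-0.997, 0.08, 0.0], [-0.0, 0.002, -1.0]]
wrist_force: [-0.4, 0.1, -1.5]
gripper_width: 0.141
gripper_force: 30.0
```

```bash
python3 -c "
from fit import *
go(.611,-.100,.09,-94.5)
im=capture('scene');cv2.imwrite('pics/v5.png',cv2.resize(im[130:310,110:330],None,fx=3.3,fy=3.3,interpolation=2))
z=.151
for q in [(-64,-52),(64,-52),(64,52),(-64,52)]:
    a=np.radians(-4.5);p=(.611+(np.cos(a)*q[0]-np.sin(a)*q[1])/1e3,-.1+(np.sin(a)*q[0]+np.cos(a)*q[1])/1e3,z);print(q,(proj(p,'scene')-[110,130])*3.3)"
```

```text
now [ 0.6109 -0.0968  0.1591] a -94.61 tilt [-0.0018  0.0004] q6 -10.5
-> tx 3.2 ty -0.4 tz 69.1 az -0.002
(-64, -52) [235.56778767 203.33206205]
(64, -52) [248.25680193 348.70407111]
(64, 52) [420.20468267 321.13959116]
(-64, 52) [388.04897717 181.77929495]
```

View pics/v5.png

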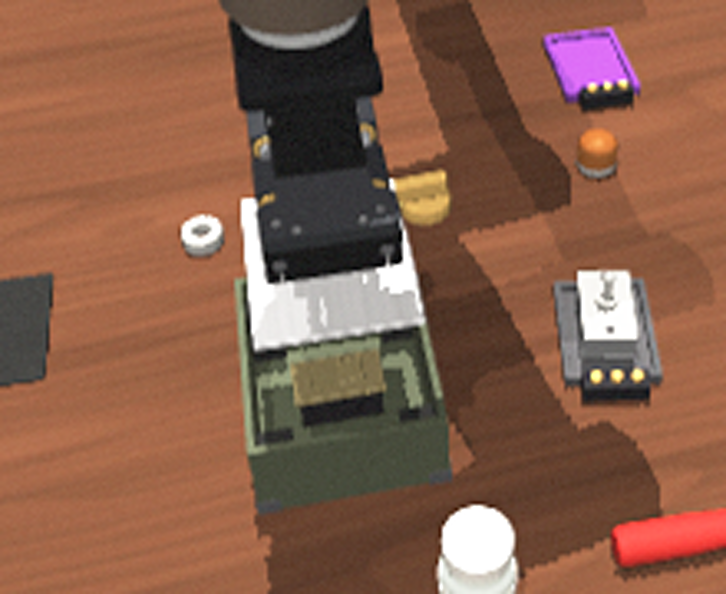

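```bash
python3 -c "
from h import *
def E(cx,cy,yaw,qs,z):
    a=np.radians(yaw)
    return [np.round((proj((cx+(np.cos(a)*x-np.sin(a)*y)/1e3,cy+(np.sin(a)*x+np.cos(a)*y)/1e3,z),'scene')-[110,130])*3.3+1.15,1).tolist() for x,y in qs]
for y in(-3,-4.5,-6): print('case',y,E(.611,-.1,y,[(77,-65),(77,65)],.068))
for y in(-2.5,-4.6,-6.5): print('div',y,E(.611,-.0968,y,[(64,-52),(64,52),(-64,-52)],.152))
im=cv2.imread('pics/v5.png'); cv2.imwrite('pics/v6.png',cv2.resize(im[180:480,220:470],None,fx=2,fy=2,interpolation=2))"
```

```text
case -3 [[250.9, 453.7], [451.0, 414.5]]
case -4.5 [[247.5, 452.0], [448.5, 417.2]]
case -6 [[244.2, 450.3], [445.9, 419.8]]
div -2.5 [[258.6, 349.3], [429.4, 317.2], [238.1, 204.8]]
div -4.6 [[254.4, 347.5], [426.2, 320.2], [241.4, 202.4]]
div -6.5 [[250.6, 345.8], [423.2, 322.9], [244.5, 200.2]]
```

View pics/v6.png

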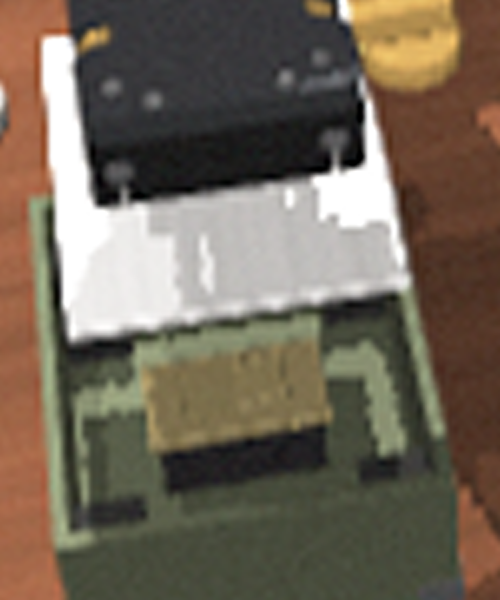

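The divider hangs level over the box. Its near corners, at v5 (256,351) and (425,325), match the model at the box's yaw, so I'll lower it.

Request:
{"op": "servo_tool", "data": {
  "deltas": [
    {"tx": 1,"ty": 0,"tz": 5,"ax": 0,"ay": 0,"az": 0,"claw": 2},
    {"tx": 2,"ty": 0,"tz": 15,"ax": 0,"ay": 0,"az": 0,"claw": 2},
    {"tx": 2,"ty": 0,"tz": 28,"ax": 0,"ay": 0,"az": 0,"claw": 2},
    {"tx": 2,"ty": 0,"tz": 42,"ax": 0,"ay": 0,"az": 0,"claw": 2},
    {"tx": 2,"ty": 0,"tz": 54,"ax": 0,"ay": 0,"az": 0,"claw": 2},
    {"tx": 2,"ty": 0,"tz": 64,"ax": 0,"ay": 0,"az": 0,"claw": 2},
    {"tx": 2,"ty": 0,"tz": 71,"ax": 0,"ay": 0,"az": 0,"claw": 2},
    {"tx": 2,"ty": 0,"tz": 75,"ax": 0,"ay": 0,"az": 0,"claw": 2},
    {"tx": 2,"ty": 0,"tz": 76,"ax": 0,"ay": 0,"az": 0,"claw": 2},
    {"tx": 2,"ty": 0,"tz": 76,"ax": 0,"ay": 0,"az": 0,"claw": 2},
    {"tx": 2,"ty": 0,"tz": 76,"ax": 0,"ay": 0,"az": 0,"claw": 2}
  ]
}}

```text
time_s: 28.38
tcp_pos: [0.6117, -0.0977, 0.0847]
ee_rot: [[-0.078, -0.997, 0.001], [-0.997, 0.078, -0.0], [-0.0, -0.001, -1.0]]
wrist_force: [0.1, 0.3, -1.5]
gripper_width: 0.138
gripper_force: 30.0
```

```bash
python3 -c "
from h import *
go(.611,-.100,.0605,-94.5)"
```

```text
now [ 0.6117 -0.0977  0.0847] a -94.46 tilt [ 0.0013 -0.0001] q6 -10.3
-> tx 2.3 ty 0.5 tz 24.2 az 0.001
```

Request:
{"op": "servo_tool", "data": {
  "deltas": [
    {"tx": 1,"ty": 0,"tz": 0,"ax": 0,"ay": 0,"az": 0,"claw": 2},
    {"tx": 2,"ty": 0,"tz": 2,"ax": 0,"ay": 0,"az": 0,"claw": 2},
    {"tx": 2,"ty": 0,"tz": 6,"ax": 0,"ay": 0,"az": 0,"claw": 2},
    {"tx": 2,"ty": 0,"tz": 11,"ax": 0,"ay": 0,"az": 0,"claw": 2},
    {"tx": 2,"ty": 0,"tz": 15,"ax": 0,"ay": 0,"az": 0,"claw": 2},
    {"tx": 2,"ty": 0,"tz": 19,"ax": 0,"ay": 0,"az": 0,"claw": 2},
    {"tx": 2,"ty": 0,"tz": 22,"ax": 0,"ay": 0,"az": 0,"claw": 2},
    {"tx": 2,"ty": 0,"tz": 23,"ax": 0,"ay": 0,"az": 0,"claw": 2},
    {"tx": 2,"ty": 0,"tz": 23,"ax": 0,"ay": 0,"az": 0,"claw": 2},
    {"tx": 2,"ty": 0,"tz": 23,"ax": 0,"ay": 0,"az": 0,"claw": 2}
  ]
}}

```text
time_s: 29.22
tcp_pos: [0.6111, -0.0998, 0.061]
ee_rot: [[-0.078, -0.997, 0.0], [-0.997, 0.078, -0.0], [0.0, -0.0, -1.0]]
wrist_force: [-0.4, 0.1, -2.2]
gripper_width: 0.132
gripper_force: 30.0
```

Request:
{"op": "servo_tool", "data": {
  "deltas": [
    {"tx": 0,"ty": 0,"tz": 1,"ax": 0,"ay": 0,"az": 0,"claw": 2},
    {"tx": 0,"ty": 0,"tz": 1.5,"ax": 0,"ay": 0,"az": 0,"claw": 2},
    {"tx": 0,"ty": 0,"tz": 1.5,"ax": 0,"ay": 0,"az": 0,"claw": 2},
    {"tx": 0,"ty": 0,"tz": 1.5,"ax": 0,"ay": 0,"az": 0,"claw": 45},
    {"tx": 0,"ty": 0,"tz": 1.5,"ax": 0,"ay": 0,"az": 0,"claw": 45},
    {"tx": 0,"ty": 0,"tz": 1.5,"ax": 0,"ay": 0,"az": 0,"claw": 45},
    {"tx": 0,"ty": 0,"tz": 1.5,"ax": 0,"ay": 0,"az": 0,"claw": 45},
    {"tx": 0,"ty": 0,"tz": 1.5,"ax": 0,"ay": 0,"az": 0,"claw": 45},
    {"tx": 0,"ty": 0,"tz": 1.5,"ax": 0,"ay": 0,"az": 0,"claw": 45},
    {"tx": 0,"ty": 0,"tz": 1.5,"ax": 0,"ay": 0,"az": 0,"claw": 45}
  ]
}}

```text
time_s: 30.05
tcp_pos: [0.611, -0.0998, 0.0596]
ee_rot: [[-0.078, -0.997, 0.0], [-0.997, 0.078, -0.0], [0.0, -0.0, -1.0]]
wrist_force: [-0.4, 0.7, -0.3]
gripper_width: 0.498
gripper_force: 0.0
```

```bash
python3 -c "
from h import *
go(.4146,.172,.17,-5)"
```

```text
now [ 0.611  -0.0998  0.0596] a -94.47 tilt [ 0.0002 -0.    ] q6 -10.2
-> tx -255.6 ty 217.0 tz -110.4 az -1.561
```

Request:
{"op": "servo_tool", "data": {
  "deltas": [
    {"tx": 0,"ty": 0,"tz": -10,"ax": 0,"ay": 0,"az": 0,"claw": 45},
    {"tx": 0,"ty": 0,"tz": -35,"ax": 0,"ay": 0,"az": 0,"claw": 45},
    {"tx": 0,"ty": 0,"tz": -70,"ax": 0,"ay": 0,"az": -0.05,"claw": 60},
    {"tx": -13,"ty": 11,"tz": -95,"ax": 0,"ay": 0,"az": -0.15,"claw": 80},
    {"tx": -36,"ty": 31,"tz": -110,"ax": 0,"ay": 0,"az": -0.27,"claw": 80},
    {"tx": -64,"ty": 54,"tz": -110,"ax": 0,"ay": 0,"az": -0.39,"claw": 80},
    {"tx": -92,"ty": 78,"tz": -110,"ax": 0,"ay": 0,"az": -0.51,"claw": 80},
    {"tx": -120,"ty": 102,"tz": -110,"ax": 0,"ay": 0,"az": -0.63,"claw": 80},
    {"tx": -148,"ty": 126,"tz": -110,"ax": 0,"ay": 0,"az": -0.75,"claw": 80},
    {"tx": -175,"ty": 149,"tz": -110,"ax": 0,"ay": 0,"az": -0.87,"claw": 80},
    {"tx": -198,"ty": 168,"tz": -110,"ax": 0,"ay": 0,"az": -0.99,"claw": 80},
    {"tx": -218,"ty": 185,"tz": -110,"ax": 0,"ay": 0,"az": -1.11,"claw": 80}
  ]
}}

```text
time_s: 31.05
tcp_pos: [0.4424, 0.1334, 0.1706]
ee_rot: [[0.862, -0.507, 0.001], [-0.507, -0.862, 0.001], [0.001, -0.001, -1.0]]
wrist_force: [0.3, 1.2, -1.1]
gripper_width: 0.92
gripper_force: 0.0
```

```bash
python3 -c "
from fit import *
go(.4146,.172,.12,-5)
M={}
for c in('scene','top'):
    im=capture(c)
    h=cv2.cvtColor(im,cv2.COLOR_BGR2HSV); u,v=proj((.4146,.172,.01),c).astype(int)
    D=[d for d in trace('cap',c) if d['mask'].any() and np.hypot(*(np.argwhere(d['mask']).mean(0)[::-1]-(u,v)))<10]
    if D: print(c,D[0]['mask'].sum(),fit('cap',{c:D[0]['mask']},(.4146,.172,[0])))
    if c=='scene': cv2.imwrite('pics/v7.png',cv2.resize(im[130:310,110:330],None,fx=3.3,fy=3.3,interpolation=2))"
```

```text
now [0.4424 0.1334 0.1706] a -30.47 tilt [0.0014 0.0009] q6 22.5
-> tx -43.6 ty -19.2 tz 50.6 az -0.445
scene 147 [0.4145 0.1721 8.1275 0.9483]
```

View pics/v7.png

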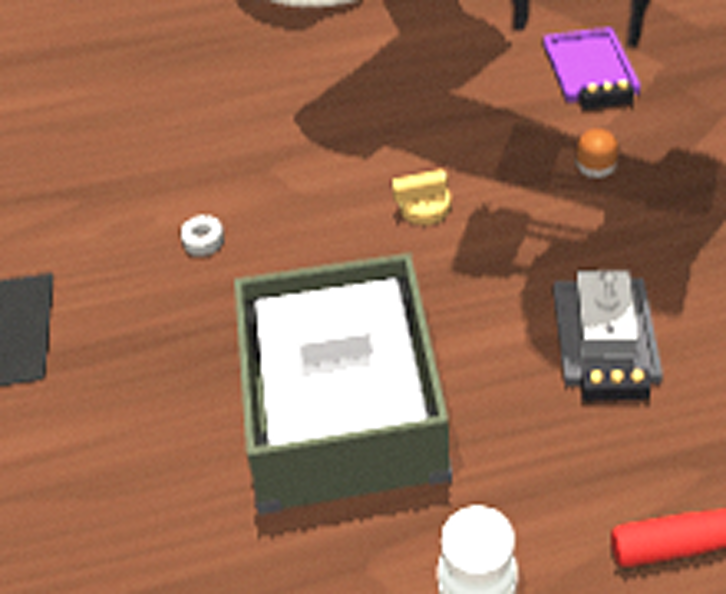

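The divider lies flat inside the box with its rib up (crop (337,352)). The toggle and knob are undisturbed, and the cap stands at crop (597,152).

Request:
{"op": "servo_tool", "data": {
  "deltas": [
    {"tx": -12,"ty": -5,"tz": 0,"ax": 0,"ay": 0,"az": -0.12,"claw": 80},
    {"tx": -25,"ty": -11,"tz": 0,"ax": 0,"ay": 0,"az": -0.24,"claw": 80},
    {"tx": -36,"ty": -15,"tz": 5,"ax": 0,"ay": 0,"az": -0.36,"claw": 80},
    {"tx": -41,"ty": -17,"tz": 20,"ax": 0,"ay": 0,"az": -0.44,"claw": 80},
    {"tx": -42,"ty": -18,"tz": 45,"ax": 0,"ay": 0,"az": -0.44,"claw": 80},
    {"tx": -42,"ty": -18,"tz": 70,"ax": 0,"ay": 0,"az": -0.44,"claw": 80},
    {"tx": -42,"ty": -18,"tz": 90,"ax": 0,"ay": 0,"az": -0.44,"claw": 80},
    {"tx": -42,"ty": -18,"tz": 102,"ax": 0,"ay": 0,"az": -0.44,"claw": 80},
    {"tx": -42,"ty": -18,"tz": 105,"ax": 0,"ay": 0,"az": -0.44,"claw": 80},
    {"tx": -42,"ty": -18,"tz": 105,"ax": 0,"ay": 0,"az": -0.44,"claw": 80},
    {"tx": -42,"ty": -18,"tz": 105,"ax": 0,"ay": 0,"az": -0.44,"claw": 80}
  ]
}}

```text
time_s: 32.17
tcp_pos: [0.4177, 0.1689, 0.0651]
ee_rot: [[0.995, -0.1, 0.001], [-0.1, -0.995, 0.0], [0.001, -0.001, -1.0]]
wrist_force: [0.3, 0.2, -0.3]
gripper_width: 0.919
gripper_force: 0.0
```

```bash
python3 -c "
from h import *
go(.4146,.172,.005,-5)"
```

```text
now [0.4177 0.1689 0.0651] a -5.73 tilt [0.001  0.0005] q6 41.4
-> tx -3.4 ty -2.7 tz 60.1 az -0.013
```

Request:
{"op": "servo_tool", "data": {
  "deltas": [
    {"tx": -2,"ty": -1,"tz": 5,"ax": 0,"ay": 0,"az": 0,"claw": 80},
    {"tx": -3,"ty": -2.7,"tz": 15,"ax": 0,"ay": 0,"az": 0,"claw": 80},
    {"tx": -3,"ty": -2.7,"tz": 28,"ax": 0,"ay": 0,"az": 0,"claw": 80},
    {"tx": -3,"ty": -2.7,"tz": 41,"ax": 0,"ay": 0,"az": 0,"claw": 80},
    {"tx": -3,"ty": -2.7,"tz": 52,"ax": 0,"ay": 0,"az": 0,"claw": 80},
    {"tx": -3,"ty": -2.7,"tz": 58,"ax": 0,"ay": 0,"az": 0,"claw": 70},
    {"tx": -3,"ty": -2.7,"tz": 60,"ax": 0,"ay": 0,"az": 0,"claw": 60},
    {"tx": -3,"ty": -2.7,"tz": 60,"ax": 0,"ay": 0,"az": 0,"claw": 50},
    {"tx": -3,"ty": -2.7,"tz": 60,"ax": 0,"ay": 0,"az": 0,"claw": 44},
    {"tx": -3,"ty": -2.7,"tz": 60,"ax": 0,"ay": 0,"az": 0,"claw": 42},
    {"tx": -3,"ty": -2.7,"tz": 60,"ax": 0,"ay": 0,"az": 0,"claw": 42},
    {"tx": -3,"ty": -2.7,"tz": 60,"ax": 0,"ay": 0,"az": 0,"claw": 42}
  ]
}}

```text
time_s: 33.17
tcp_pos: [0.4143, 0.1722, 0.005]
ee_rot: [[0.995, -0.099, 0.001], [-0.099, -0.995, 0.001], [0.001, -0.001, -1.0]]
wrist_force: [-0.5, -0.5, 0.1]
gripper_width: 0.51
gripper_force: 0.0
```

Request:
{"op": "servo_tool", "data": {
  "deltas": [
    {"tx": 0,"ty": 0,"tz": 0,"ax": 0,"ay": 0,"az": 0,"claw": 40},
    {"tx": 0,"ty": 0,"tz": 0,"ax": 0,"ay": 0,"az": 0,"claw": 38},
    {"tx": 0,"ty": 0,"tz": 0,"ax": 0,"ay": 0,"az": 0,"claw": 36},
    {"tx": 0,"ty": 0,"tz": 0,"ax": 0,"ay": 0,"az": 0,"claw": 34},
    {"tx": 0,"ty": 0,"tz": 0,"ax": 0,"ay": 0,"az": 0,"claw": 30},
    {"tx": 0,"ty": 0,"tz": 0,"ax": 0,"ay": 0,"az": 0,"claw": 25},
    {"tx": 0,"ty": 0,"tz": 0,"ax": 0,"ay": 0,"az": 0,"claw": 20},
    {"tx": 0,"ty": 0,"tz": 0,"ax": 0,"ay": 0,"az": 0,"claw": 20},
    {"tx": 0,"ty": 0,"tz": 0,"ax": 0,"ay": 0,"az": 0,"claw": 20},
    {"tx": 0,"ty": 0,"tz": 0,"ax": 0,"ay": 0,"az": 0,"claw": 20}
  ]
}}

```text
time_s: 34.0
tcp_pos: [0.4139, 0.1718, 0.0046]
ee_rot: [[0.995, -0.099, -0.0], [-0.099, -0.995, -0.0], [-0.0, 0.0, -1.0]]
wrist_force: [-0.8, -1.6, 3.0]
gripper_width: 0.401
gripper_force: 30.0
```

```bash
python3 -c "
from h import *
go(.645,-.1025,.16,-4.6)"
```

```text
now [0.4139 0.1718 0.0046] a -5.66 tilt [-0.0003 -0.0004] q6 40.9
-> tx 257.0 ty 250.2 tz -155.4 az -0.018
```

Request:
{"op": "servo_tool", "data": {
  "deltas": [
    {"tx": 0,"ty": 0,"tz": -5,"ax": 0,"ay": 0,"az": 0,"claw": 20},
    {"tx": 0,"ty": 0,"tz": -16,"ax": 0,"ay": 0,"az": 0,"claw": 20},
    {"tx": 0,"ty": 0,"tz": -34,"ax": 0,"ay": 0,"az": 0,"claw": 20},
    {"tx": 0,"ty": 0,"tz": -57,"ax": 0,"ay": 0,"az": 0,"claw": 20},
    {"tx": 0,"ty": 0,"tz": -82,"ax": 0,"ay": 0,"az": 0,"claw": 20},
    {"tx": 3,"ty": 3,"tz": -107,"ax": 0,"ay": 0,"az": 0,"claw": 20},
    {"tx": 11,"ty": 11,"tz": -129,"ax": 0,"ay": 0,"az": 0,"claw": 20},
    {"tx": 25,"ty": 24,"tz": -145,"ax": 0,"ay": 0,"az": 0,"claw": 20},
    {"tx": 43,"ty": 42,"tz": -154,"ax": 0,"ay": 0,"az": 0,"claw": 20},
    {"tx": 62,"ty": 60,"tz": -155,"ax": 0,"ay": 0,"az": 0,"claw": 20},
    {"tx": 81,"ty": 79,"tz": -155,"ax": 0,"ay": 0,"az": 0,"claw": 20},
    {"tx": 100,"ty": 97,"tz": -155,"ax": 0,"ay": 0,"az": -0.01,"claw": 20}
  ]
}}

```text
time_s: 35.0
tcp_pos: [0.5047, 0.0649, 0.1601]
ee_rot: [[0.996, -0.088, 0.001], [-0.088, -0.996, 0.001], [0.001, -0.001, -1.0]]
wrist_force: [0.7, 0.7, -0.0]
gripper_width: 0.404
gripper_force: 30.0
```

```bash
python3 -c "
from h import *
go(.645,-.1025,.16,-4.6); print(sense()['gripper_force'])"
```

```text
now [0.5047 0.0649 0.1601] a -5.07 tilt [0.0013 0.0012] q6 59.3
-> tx 154.5 ty 154.4 tz 0.1 az -0.008
30.0019206100842
```

Request:
{"op": "servo_tool", "data": {
  "deltas": [
    {"tx": 19,"ty": 19,"tz": 0,"ax": 0,"ay": 0,"az": 0,"claw": 20},
    {"tx": 38,"ty": 38,"tz": 0,"ax": 0,"ay": 0,"az": 0,"claw": 20},
    {"tx": 57,"ty": 57,"tz": 0,"ax": 0,"ay": 0,"az": 0,"claw": 20},
    {"tx": 76,"ty": 76,"tz": 0,"ax": 0,"ay": 0,"az": 0,"claw": 20},
    {"tx": 95,"ty": 95,"tz": 0,"ax": 0,"ay": 0,"az": 0,"claw": 20},
    {"tx": 113,"ty": 113,"tz": 0,"ax": 0,"ay": 0,"az": 0,"claw": 20},
    {"tx": 129,"ty": 129,"tz": 0,"ax": 0,"ay": 0,"az": -0.01,"claw": 20},
    {"tx": 142,"ty": 142,"tz": 0,"ax": 0,"ay": 0,"az": -0.01,"claw": 20},
    {"tx": 150,"ty": 150,"tz": 0,"ax": 0,"ay": 0,"az": -0.01,"claw": 20},
    {"tx": 153,"ty": 153,"tz": 0,"ax": 0,"ay": 0,"az": -0.01,"claw": 20},
    {"tx": 153,"ty": 153,"tz": 0,"ax": 0,"ay": 0,"az": -0.01,"claw": 20},
    {"tx": 153,"ty": 153,"tz": 0,"ax": 0,"ay": 0,"az": -0.01,"claw": 20}
  ]
}}

```text
time_s: 36.0
tcp_pos: [0.6423, -0.0998, 0.1594]
ee_rot: [[0.997, -0.079, -0.001], [-0.079, -0.997, 0.0], [-0.001, -0.0, -1.0]]
wrist_force: [0.1, 1.2, -1.9]
gripper_width: 0.408
gripper_force: 30.0
```

```bash
python3 -c "
from h import *
go(.645,-.1025,.061,-4.6); print(sense()['gripper_force'])"
```

```text
now [ 0.6423 -0.0998  0.1594] a -4.5 tilt [-0.0007  0.0004] q6 80.1
-> tx 2.9 ty 2.5 tz 98.4 az 0.002
29.99993378558429
```

Request:
{"op": "servo_tool", "data": {
  "deltas": [
    {"tx": 1,"ty": 1,"tz": 5,"ax": 0,"ay": 0,"az": 0,"claw": 20},
    {"tx": 2,"ty": 2,"tz": 14,"ax": 0,"ay": 0,"az": 0,"claw": 20},
    {"tx": 2,"ty": 2,"tz": 26,"ax": 0,"ay": 0,"az": 0,"claw": 20},
    {"tx": 2,"ty": 2,"tz": 39,"ax": 0,"ay": 0,"az": 0,"claw": 20},
    {"tx": 2,"ty": 2,"tz": 52,"ax": 0,"ay": 0,"az": 0,"claw": 20},
    {"tx": 2,"ty": 2,"tz": 64,"ax": 0,"ay": 0,"az": 0,"claw": 20},
    {"tx": 2,"ty": 2,"tz": 74,"ax": 0,"ay": 0,"az": 0,"claw": 20},
    {"tx": 2,"ty": 2,"tz": 82,"ax": 0,"ay": 0,"az": 0,"claw": 20},
    {"tx": 2,"ty": 2,"tz": 87,"ax": 0,"ay": 0,"az": 0,"claw": 20},
    {"tx": 2,"ty": 2,"tz": 90,"ax": 0,"ay": 0,"az": 0,"claw": 20},
    {"tx": 2,"ty": 2,"tz": 90,"ax": 0,"ay": 0,"az": 0,"claw": 20},
    {"tx": 2,"ty": 2,"tz": 90,"ax": 0,"ay": 0,"az": 0,"claw": 20}
  ]
}}

```text
time_s: 37.0
tcp_pos: [0.645, -0.1026, 0.0699]
ee_rot: [[0.997, -0.079, 0.001], [-0.079, -0.997, -0.0], [0.001, 0.0, -1.0]]
wrist_force: [0.4, 0.3, -0.1]
gripper_width: 0.406
gripper_force: 30.0
```

```bash
python3 -c "
from h import *
go(.645,-.1025,.06,-4.6); im=capture('scene')
cv2.imwrite('pics/v8.png',cv2.resize(im[160:300,150:330],None,fx=4,fy=4,interpolation=2))"
```

```text
now [ 0.645  -0.1026  0.0699] a -4.51 tilt [ 0.0008 -0.0001] q6 80.4
-> tx 0.0 ty -0.1 tz 9.9 az 0.002
```

View pics/v8.png

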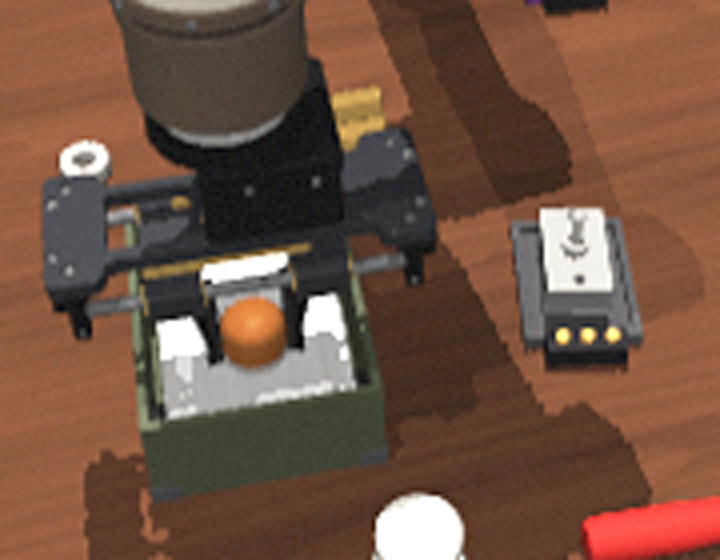

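The cap is held upright just above the divider, on the far side of the rib (crop (253,330)). I'll lower it the last 10 mm.

Request:
{"op": "servo_tool", "data": {
  "deltas": [
    {"tx": 0,"ty": 0,"tz": 2,"ax": 0,"ay": 0,"az": 0,"claw": 20},
    {"tx": 0,"ty": 0,"tz": 4,"ax": 0,"ay": 0,"az": 0,"claw": 20},
    {"tx": 0,"ty": 0,"tz": 6,"ax": 0,"ay": 0,"az": 0,"claw": 20},
    {"tx": 0,"ty": 0,"tz": 8,"ax": 0,"ay": 0,"az": 0,"claw": 20},
    {"tx": 0,"ty": 0,"tz": 9,"ax": 0,"ay": 0,"az": 0,"claw": 20},
    {"tx": 0,"ty": 0,"tz": 9.5,"ax": 0,"ay": 0,"az": 0,"claw": 20},
    {"tx": 0,"ty": 0,"tz": 9.5,"ax": 0,"ay": 0,"az": 0,"claw": 20},
    {"tx": 0,"ty": 0,"tz": 9.5,"ax": 0,"ay": 0,"az": 0,"claw": 20}
  ]
}}

```text
time_s: 37.72
tcp_pos: [0.6447, -0.1025, 0.0601]
ee_rot: [[0.997, -0.079, 0.0], [-0.079, -0.997, -0.0], [0.0, 0.0, -1.0]]
wrist_force: [-0.5, -0.5, -0.6]
gripper_width: 0.402
gripper_force: 30.0
```

Request:
{"op": "servo_tool", "data": {
  "deltas": [
    {"tx": 0,"ty": 0,"tz": 0.5,"ax": 0,"ay": 0,"az": 0,"claw": 20},
    {"tx": 0,"ty": 0,"tz": 0.5,"ax": 0,"ay": 0,"az": 0,"claw": 37},
    {"tx": 0,"ty": 0,"tz": 0.5,"ax": 0,"ay": 0,"az": 0,"claw": 42},
    {"tx": 0,"ty": 0,"tz": 0.5,"ax": 0,"ay": 0,"az": 0,"claw": 55},
    {"tx": 0,"ty": 0,"tz": 0.5,"ax": 0,"ay": 0,"az": 0,"claw": 60},
    {"tx": 0,"ty": 0,"tz": 0.5,"ax": 0,"ay": 0,"az": 0,"claw": 60},
    {"tx": 0,"ty": 0,"tz": 0.5,"ax": 0,"ay": 0,"az": 0,"claw": 60},
    {"tx": 0,"ty": 0,"tz": 0.5,"ax": 0,"ay": 0,"az": 0,"claw": 60},
    {"tx": 0,"ty": 0,"tz": 0.5,"ax": 0,"ay": 0,"az": 0,"claw": 60}
  ]
}}

```text
time_s: 38.47
tcp_pos: [0.6446, -0.1025, 0.0595]
ee_rot: [[0.997, -0.079, -0.0], [-0.079, -0.997, -0.0], [-0.0, 0.0, -1.0]]
wrist_force: [0.1, 0.0, -0.1]
gripper_width: 0.684
gripper_force: 0.0
```

Request:
{"op": "servo_tool", "data": {
  "deltas": [
    {"tx": 0,"ty": 0,"tz": -5,"ax": 0,"ay": 0,"az": 0,"claw": 60},
    {"tx": 0,"ty": 0,"tz": -15,"ax": 0,"ay": 0,"az": 0,"claw": 60},
    {"tx": 0,"ty": 0,"tz": -30,"ax": 0,"ay": 0,"az": 0,"claw": 60},
    {"tx": 0,"ty": 0,"tz": -50,"ax": 0,"ay": 0,"az": 0,"claw": 60},
    {"tx": 0,"ty": 0,"tz": -75,"ax": 0,"ay": 0,"az": 0,"claw": 60},
    {"tx": 0,"ty": 0,"tz": -100,"ax": 0,"ay": 0,"az": 0,"claw": 60},
    {"tx": -30,"ty": 0,"tz": -115,"ax": 0,"ay": 0,"az": 0,"claw": 60},
    {"tx": -65,"ty": 0,"tz": -120,"ax": 0,"ay": 0,"az": 0,"claw": 60},
    {"tx": -105,"ty": 0,"tz": -120,"ax": 0,"ay": 0,"az": 0,"claw": 60},
    {"tx": -140,"ty": 0,"tz": -120,"ax": 0,"ay": 0,"az": 0,"claw": 60},
    {"tx": -160,"ty": 0,"tz": -120,"ax": 0,"ay": 0,"az": 0,"claw": 60},
    {"tx": -160,"ty": 0,"tz": -120,"ax": 0,"ay": 0,"az": 0,"claw": 60}
  ]
}}

```text
time_s: 39.47
tcp_pos: [0.4811, -0.0899, 0.1811]
ee_rot: [[0.997, -0.079, 0.0], [-0.079, -0.997, 0.001], [0.0, -0.001, -1.0]]
wrist_force: [-0.0, 0.1, 0.1]
gripper_width: 0.687
gripper_force: 0.0
```

```bash
python3 -c "
from h import *
im=capture('scene')
cv2.imwrite('pics/v9.png',cv2.resize(im[150:300,150:350],None,fx=3.8,fy=3.8,interpolation=2))
for l in('cap','knob','toggle'):
    for d in recognise(l,'scene')[:2]: print(l,round(d['confidence'],2),np.round(w(d['xyz'],'scene'),3))"
```

```text
cap 0.84 [ 0.653 -0.097  0.079]
knob 0.77 [0.433 0.005 0.018]
```

View pics/v9.png

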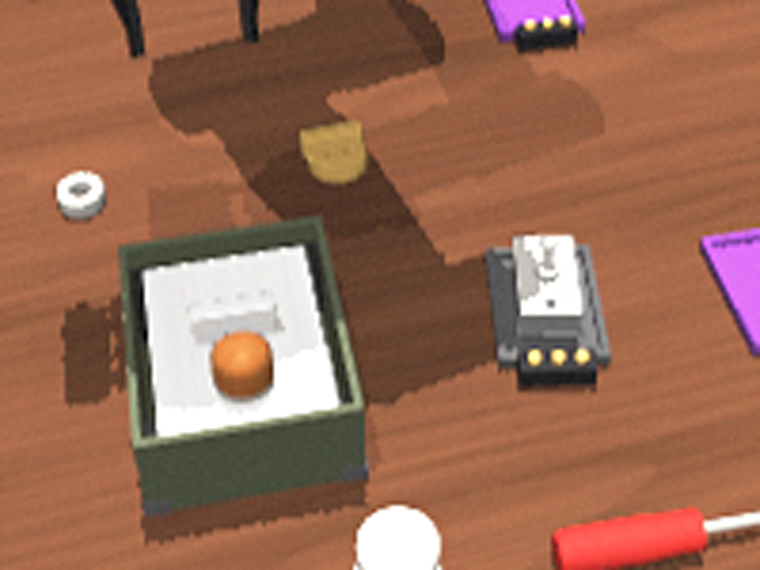

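The cap stands upright on the seated divider beside the rib (crop (242,365)). The toggle is in the nest at (548,285), the knob hasn't moved, and the arm is clear.

```bash
python3 -c "
from station import *
print(finish_job())"
```

```text
the job is handed in; nothing more can be done
None
```

I've handed in the job, but the judge's verdict wasn't shown. At the last look, the toggle was in the nest, the divider was seated over the rocker with the cap upright beside its rib, the knob hadn't moved and everything was released.

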